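# Lock a circuit module into its bench nest

### The arm

A 7-joint arm with a two-finger parallel gripper is mounted at the origin on the work surface. World frame = base frame: x ahead of the robot, y to its left, z up, the work surface at z = 0. Lengths are in m, angles in rad, forces in N, time in s.
With the tool pointing down it reaches from about 0.35 to 0.9 m from the base axis. Payload 19.9 kg.
Tool frame: the origin (TCP) lies where the fingers leave the gripper's body, on its centre line; the fingertips stand 73 mm ahead of it and the grasp point (between the pads) lies 54 mm ahead of it; y points along the fingers, z is the direction in which the jaws open and shut, and the axes are right-handed (so a half turn about y gives the same grasp; the last joint's range is limited). The gripper opens to 85 mm and grips with 20 to 120 N. Pads are 22 mm wide; open, the fingers measure 114 mm over their backs; the gripper's body (76 mm by 85 mm) begins 54 mm behind the grasp point. The pads swing forward as they close: fully open they stand 13 mm farther back than shut.
Start: joints at [-1.286, 0.417, -0.01, 1.614, 0.005, 1.111, -0.053], TCP at [0.2, 0.592, 0.304] pointing down, gripper open.
Joint ranges: [-2.81, 2.81], [-0.39, 2.02], [-1.27, 1.25], [0.06, 2.57], [-1.19, 4.33], [0.19, 2], [-2.82, 2.82]. Speed limits (rad/s): [1.89, 1.89, 2.39, 2.39, 3.01, 3.01, 3.01].

### API

Orientations are given as a unit quaternion [x, y, z, w].
In Python, from station import ctrl gives the robot as it stands.
- The arm moves only by the shell command python3 -m pendant 'ROWS' [FORCE]. ROWS is text: rows parted by semicolons, each of 7 numbers parted by spaces: the shift along the tool's x, y, z in mm, then the turn, a rotation vector about the tool's x, y, z in rad, then the opening, from 0 (shut) to 1 (fully open). In form: dx dy dz rx ry rz gripper; .... A call has 1 to 12 rows; each row shifts and turns the commanded pose from where the row before left it, along the tool's axes as they then stand; what a row does not reach is not made up. A row lasts 1/12 s, in which the tool goes at most 41.7 mm and 7.16 degrees, less where a joint would pass 70% of its speed; a pose out of reach is approached as far as the arm can. A call with a gripper value outside its range is refused whole. The fingers move at their own pace and stop on an object; FORCE is the grip in N (left out, the last holds). Time passes only in rows, so rows that do not move let the fingers close. It gives the time, the measured TCP pose, the force and the opening at its end, in the units of the state.
- ctrl.observe(): the state, without advancing time (a new reading comes with each control period).
- ctrl.camera(name): name is "scene" or "side" or "wrist"; returns a dict with "img" (420x560x3 uint8, red, green, blue), "fx", "fy", "cx", "cy" (pixels), "extrinsics" (4x4, takes a point from world to camera coordinates). Camera axes: x right, y up, looking along -z (the intrinsics and any distortion apply to the point x, -y, -z); pixel columns grow to the right and rows downward; lengths in m; the calibration is good to about 2 mm. A picture is of the moment at which its call begins. There is no depth.
- ctrl.finish_job(): hands the job in, once; it reports no verdict.
The state is a dict: "time": time; "qpos": joint angles; "qvel": joint speeds; "tau": joint torques, N m; "position": TCP position; "orientation": TCP orientation; "contact_force": force on the tool from outside, world axes, zero at the start; "moment": the same for the moment, N m; "grip_width": finger opening in m.
Only numpy, scipy, OpenCV 4.12 (cv2) and the standard library are available. Lean on these libraries where they do the work, as an engineer would, in place of code of your own. Each camera call takes 0.05 s, during which the arm holds its last target.

### The job

Draw the black grip of the nest's sliding bolt right back to its open stop, then take the tall module from the carrier tray and lay it flat in the nest's pocket, strips up, either way round; the tray leaves only its long sides free and the nest only its ends, so put it down on the bench and take it again on the way. Once it lies flat in the pocket and you have let go, slide the grip fully home to the other stop. Leave the low module, the screwdriver and the parts bin where they are.

Things in the scene. Friction and masses are not known exactly. Their poses are not given: they have to be found in the camera images.
- module: The tall module, to be locked in the nest: loose aluminium box 62 x 44 x 30 mm high, about 0.16 kg, a dark seam round it and two flat black contact strips with brass contacts on its top. Origin at the centre of its underside, x along its 62 mm length, y along its 44 mm width, z up. Starts in one of the tray's two bays.
- spare: The low module, to be left in the other bay of the tray: loose aluminium box 62 x 44 x only 14 mm high, four screw heads on a plain top. Origin at the centre of its underside, x along its length.
- tray: Black carrier tray, fixed, 154 mm (x) x 58 mm (y), origin under its centre. Floor 4 mm thick. Two bays centred at x = -37 and +37 mm, 66.5 mm long. Cross walls 7 mm thick at x = -73.5, 0, +73.5 mm rise 36 mm above the bench and block the modules' ends. Side lips (y +-24.5 to +-28.5 mm) rise only 9 mm: grasp across the modules' 44 mm width, fingertips above the lips.
- nest: Aluminium lock nest, fixed: base plate 110 mm (x) x 190 mm (y) x 12 mm, origin at the centre of its underside. The pocket is in its -y half (nest_pocket). In its +y half stands a grey guide block, x +-20 mm, y -8 to +92 mm; two steel strips on it (x +-13 to +-20 mm) reach 52 mm above the bench and the steel bolt slides between them along y.
- nest_pocket (a point): Centre of the pocket floor, at (0, -45, 12) mm in the nest; axes as the nest. The module goes in with its length along x: 67 mm between end lips (6 mm thick, only 7 mm high above the floor), 48 mm between side cheeks (8 mm thick, 34 mm high, taller than the module), so hold it by its ends, fingertips above the lips. Beyond the lips lies flat base plate at floor height.
- lock (a joint): Bolt travel, m: 0 = drawn back at its open stop, 0.045 = home at its lock stop, over the module. Grows towards the nest's -y. Starts part-way, stays where left (about 3 N friction). The bolt is a steel bar 24 mm wide, 6 mm thick, underside 32 mm above the pocket floor (2 mm over a seated module), through a slot in the +y cheek; its tip is 67 mm to -y of the grip's centre.
- lock_grip (a point): Centre of the bolt's black upright grip, a block 22 mm (nest x) x 16 mm (nest y) x 32 mm high; this point is 16 mm below its top, 66 mm above the bench, and moves with the bolt. Its foot is 2 mm below the tops of the steel strips beside it. Pinch it from above across its 22 mm or push it.
- driver: Screwdriver, 170 mm, lying on the bench beyond the work; leave it alone. Origin near its middle, x along it.
- parts_bin: Red open plastic bin, 80 x 120 x 50 mm high, standing on the bench beyond the work; leave it alone. Origin at the centre of its underside.
Things that resemble listed ones, but are neither listed nor needed, are in the scene too. Leave any pink or red look-alike of the module alone. What is meant by the nest is not yellow, and is the larger of those in its own colour.

How it is judged:
By the outcome, as a careful person would: the job done as asked, in the order asked, and still so for the second after the job is handed in, with the robot touching nothing.
It also fails if it takes over 72 s, if anything falls off the work surface, if the arm or the gripper's body presses on something with over 40 N, if the wrist force passes 120 N, or if a joint passes its speed limit or range.

## Working session

There is one attempt and no reset: what is moved stays moved. The work goes in short steps, Python scripts to look and compute and a shell command to move; the robot and the scene stay as the last step left them, time stands still between calls to the robot, and variables do not carry over. Pictures are saved under pics/ and viewed, and the job is handed in when it is done.

```bash
ls; mkdir -p pics; python3 - <<'E'
from station import ctrl
import cv2
print(ctrl.observe())
for n in ("scene","side","wrist"):
    c=ctrl.camera(n); cv2.imwrite(f"pics/{n}0.png",c["img"][:,:,::-1])
    print(n,c["fx"],c["fy"],c["cx"],c["cy"],c["extrinsics"], [k for k in c])
E
```

```text
pics
{'time': 0.0, 'qpos': array([-1.28650817,  0.41797568, -0.01028684,  1.61419104,  0.00469112,
        1.11075556, -0.05300297]), 'qvel': array([ 0.00102456, -0.00016287,  0.00035375, -0.00102086,  0.00056331,
       -0.00102264,  0.00024694]), 'tau': array([-3.50414030e-04, -8.64438128e+01,  6.78754281e-01, -4.34909320e+01,
        1.90306117e-02,  7.22889294e-03, -1.17502347e-05]), 'position': array([0.19995688, 0.59185506, 0.30325215]), 'orientation': array([ 0.69820505, -0.11472121,  0.11463767, -0.69728542]), 'contact_force': array([-0.75950866, -0.32391391,  0.17756238]), 'moment': array([ 0.02832175, -0.04211748,  0.05315021]), 'grip_width': 0.08561204587877713}
scene 442.790373574307 442.790373574307 276.09453487042526 217.99024084701983 [[-0.12909525  0.99161142 -0.00641952  0.1300197 ]
 [-0.60831643 -0.07407929  0.79022996  0.28183845]
 [ 0.7831255   0.10592003  0.6127768  -1.60810143]
 [ 0.          0.          0.          1.        ]] ['img', 'fx', 'fy', 'cx', 'cy', 'extrinsics']
side 456.76156309729635 456.76156309729635 290.7105594896947 208.2482203686246 [[ 0.93875572 -0.34430701  0.01379807 -0.55042459]
 [ 0.20680744  0.59498717  0.776673   -0.13032631]
 [-0.27562364 -0.72625267  0.62975286 -1.159324  ]
 [ 0.          0.          0.          1.        ]] ['img', 'fx', 'fy', 'cx', 'cy', 'extrinsics']
wrist 372.2323218914112 372.2323218914112 276.29139009036913 204.92718029098182 [[ 3.19679677e-01  9.47525215e-01 -9.33186533e-04 -6.25370518e-01]
 [-9.04613566e-01  3.04908655e-01 -2.97833860e-01  3.85477909e-02]
 [-2.81920555e-01  9.60556053e-02  9.54617264e-01 -3.79612779e-01]
 [ 0.00000000e+00  0.00000000e+00  0.00000000e+00  1.00000000e+00]] ['img', 'fx', 'fy', 'cx', 'cy', 'extrinsics']
```

View pics/scene0.png

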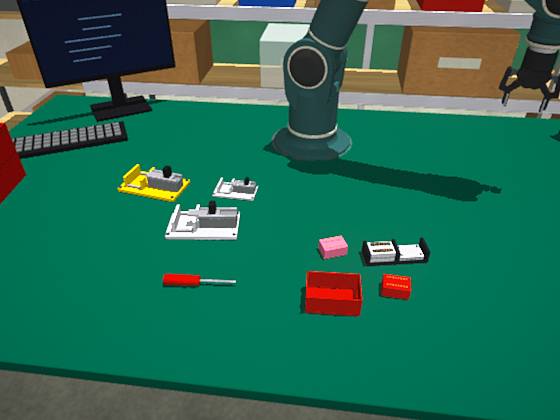

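View pics/side0.png

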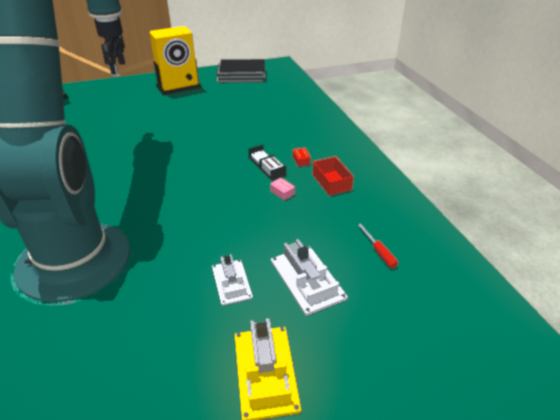

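View pics/wrist0.png

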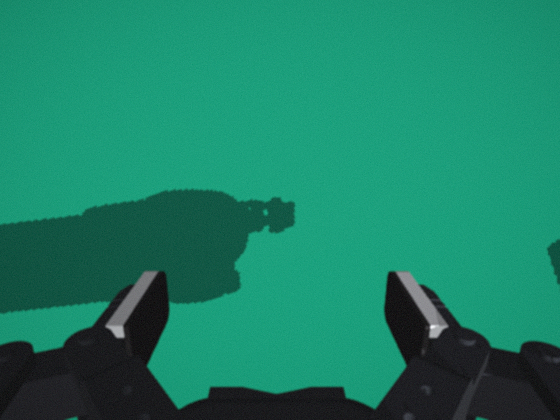

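The scene view shows the big silver nest at (205,222), a smaller silver look-alike at (236,188), a yellow one at (155,183), and the tray at (396,251) with the tall module in its left bay. I'll zoom in on the nest and tray.

```bash
cat > h.py <<'E'
import numpy as np, cv2
from station import ctrl
from scipy.spatial.transform import Rotation as R
def cam(n):
    return ctrl.camera(n)
def ray(c,u,v,z):
    E=c["extrinsics"]; d=np.array([(u-c["cx"])/c["fx"],-(v-c["cy"])/c["fy"],-1.0])
    Rm=E[:3,:3]; o=-Rm.T@E[:3,3]; w=Rm.T@d
    return o+w*(z-o[2])/w[2]
def proj(c,p):
    E=c["extrinsics"]; q=E[:3,:3]@np.asarray(p)+E[:3,3]
    return np.array([c["cx"]+c["fx"]*q[0]/-q[2], c["cy"]+c["fy"]*-q[1]/-q[2]])
def crop(c,x0,y0,x1,y1,s,f):
    im=c["img"][y0:y1,x0:x1,::-1]; cv2.imwrite(f,cv2.resize(im,None,fx=s,fy=s,interpolation=cv2.INTER_CUBIC))
def axes(state=None):
    s=state or ctrl.observe(); return np.array(s["position"]),R.from_quat(s["orientation"]).as_matrix()
E
python3 - <<'E'
from h import *
s=cam("scene"); crop(s,155,190,255,250,8,"pics/nz.png"); crop(s,310,225,440,305,6,"pics/tz.png")
d=cam("side"); crop(d,260,225,360,315,6,"pics/ns.png"); crop(d,240,135,360,205,6,"pics/ts.png")
p,M=axes(); print(p,M)
w=cam("wrist");E=w["extrinsics"]; print("campos in tool",M.T@(-E[:3,:3].T@E[:3,3]-p), "view dir tool",M.T@(-E[2,:3]), "cam x",M.T@E[0,:3])
E
```

```text
[0.19996972 0.5920015  0.30355731] [[ 9.47412747e-01 -1.61185333e-04  3.20014157e-01]
 [-3.20014192e-01 -6.59705994e-04  9.47412519e-01]
 [ 5.84062552e-05 -9.99999769e-01 -6.76595462e-04]]
campos in tool [-0.07648636 -0.06999346  0.00086045] view dir tool [2.97757742e-01 9.54641404e-01 3.41972788e-04] cam x [-3.48533958e-04 -2.49511567e-04  9.99999908e-01]
```

```bash
ls pics
```

```text
ns.png
nz.png
scene0.png
side0.png
ts.png
tz.png
wrist0.png
```

View pics/nz.png

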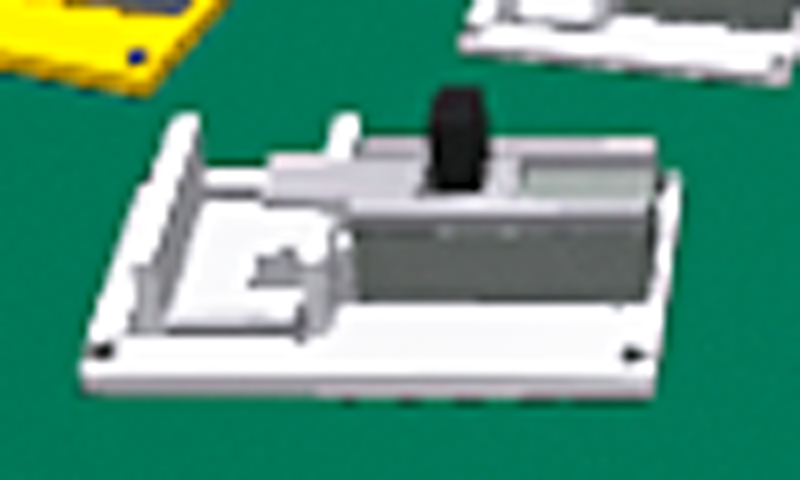

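View pics/tz.png

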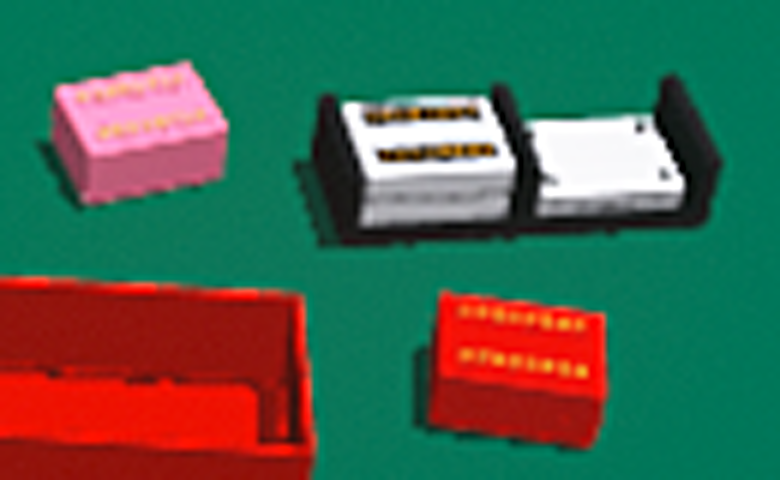

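View pics/ns.png

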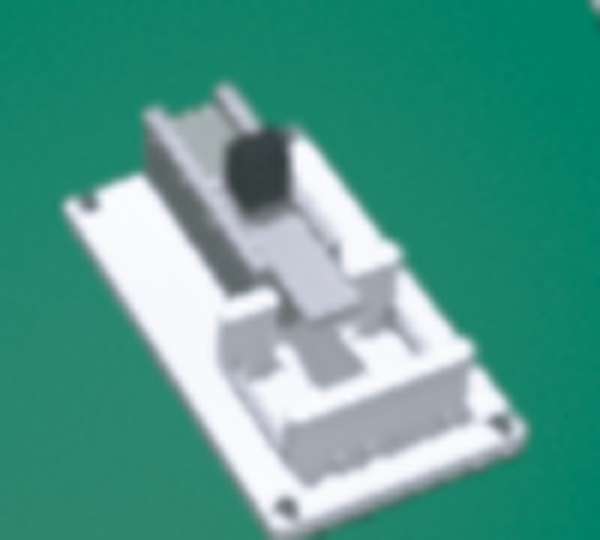

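View pics/ts.png

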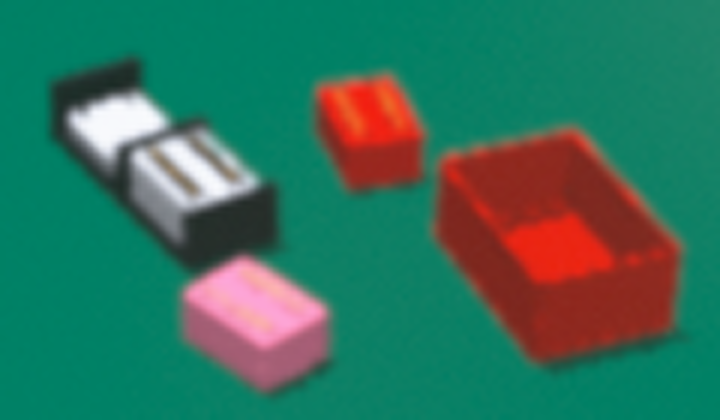

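```bash
python3 - <<'E'
from h import *
s=cam("scene"); d=cam("side")
print("nest scene z12")
for u,v in [(85,370),(652,375),(680,175)]: print(ray(s,155+u/8,190+v/8,.012).round(4))
print("nest side z12")
for u,v in [(62,205),(527,435),(275,530)]: print(ray(d,260+u/6,225+v/6,.012).round(4))
print("grip top"); print(ray(s,155+458/8,190+95/8,.082).round(4),ray(d,260+265/6,225+135/6,.082).round(4))
print("mod scene");
for u,v in [(340,100),(490,97),(515,175),(365,185)]: print(ray(s,310+u/6,225+v/6,.034).round(4))
print("mod side");
for u,v in [(130,150),(205,125),(265,185),(185,220)]: print(ray(d,240+u/6,135+v/6,.034).round(4))
print("pink"); print(ray(s,333,242,.03))
E
```

```text
nest scene z12
[ 0.6002 -0.3466  0.012 ]
[ 0.58   -0.1605  0.012 ]
[ 0.4715 -0.1724  0.012 ]
nest side z12
[ 0.4671 -0.1751  0.012 ]
[ 0.598  -0.3527  0.012 ]
[ 0.4893 -0.3624  0.012 ]
grip top
[ 0.5281 -0.2318  0.082 ] [ 0.5346 -0.2309  0.082 ]
mod scene
[0.5839 0.1744 0.034 ]
[0.5744 0.2367 0.034 ]
[0.6222 0.2431 0.034 ]
[0.6356 0.1828 0.034 ]
mod side
[0.573 0.236 0.034]
[0.6188 0.2464 0.034 ]
[0.6301 0.1808 0.034 ]
[0.5802 0.1637 0.034 ]
pink
[0.59082445 0.09081185 0.03      ]
```

```bash
cat >> h.py <<'E'
def plan(target,ang,N,state=None):
    """constant row for N rows to bring TCP to target, tool straight down, jaw (tool z) at world angle ang deg (mod 180)"""
    p,M=axes(state)
    best=None
    for a in (ang,ang+180):
        a=np.radians(a); z=np.array([np.cos(a),np.sin(a),0]); y=np.array([0,0,-1.]); x=np.cross(y,z)
        T=np.stack([x,y,z],1); rv=R.from_matrix(M.T@T).as_rotvec()
        if best is None or np.linalg.norm(rv)<np.linalg.norm(best): best=rv
    S=np.zeros((3,3))
    for k in range(N): S+=M@R.from_rotvec(best*k/N).as_matrix()
    d=np.linalg.solve(S,np.asarray(target)-p)
    print("row x%d:"%N,(d*1000).round(2),(best/N).round(4),"| deg/row",np.degrees(np.linalg.norm(best)/N).round(2))
def st():
    s=ctrl.observe(); M=axes(s)[1]
    print("t %.2f"%s["time"],"pos",s["position"].round(4),"jaw",np.degrees(np.arctan2(M[1,2],M[0,2])).round(2),"F",s["contact_force"].round(1),"w",round(s["grip_width"],4), "q7",s["qpos"].round(2))
E
python3 -c "
from h import *
st();plan([.57,.21,.30],9,20)"
```

```text
t 0.40 pos [0.2    0.5921 0.3038] jaw 71.33 F [-0.1  0.  -0.2] w 0.0852 q7 [-1.29  0.42 -0.01  1.61  0.    1.11 -0.05]
row x20: [27.92  0.19  1.15] [0.     0.0544 0.    ] | deg/row 3.12
```

```bash
python3 -m pendant '28 0.2 1 0 0.0544 0 1;28 0.2 1 0 0.0544 0 1;28 0.2 1 0 0.0544 0 1;28 0.2 1 0 0.0544 0 1;28 0.2 1 0 0.0544 0 1;28 0.2 1 0 0.0544 0 1;28 0.2 1 0 0.0544 0 1;28 0.2 1 0 0.0544 0 1;28 0.2 1 0 0.0544 0 1;28 0.2 1 0 0.0544 0 1'; python3 -c "
from h import *
st();plan([.57,.21,.30],9,10)"
```

```text
time: 1.23
position: [0.4392, 0.4501, 0.3019]
orientation: [-0.641, 0.299, -0.299, 0.641]
contact_force: [-0.3, 0.2, -1.0]
grip_width: 0.0853
t 1.23 pos [0.4392 0.4501 0.3019] jaw 40.01 F [-0.3  0.2 -1. ] w 0.0853 q7 [-0.98  0.43  0.18  1.61 -0.09  1.11 -0.08]
row x10: [27.65  0.19  1.22] [-0.      0.0541  0.    ] | deg/row 3.1
```

```bash
python3 -m pendant '27.6 0.2 1.2 0 0.0541 0 1;27.6 0.2 1.2 0 0.0541 0 1;27.6 0.2 1.2 0 0.0541 0 1;27.6 0.2 1.2 0 0.0541 0 1;27.6 0.2 1.2 0 0.0541 0 1;27.6 0.2 1.2 0 0.0541 0 1;27.6 0.2 1.2 0 0.0541 0 1;27.6 0.2 1.2 0 0.0541 0 1;27.6 0.2 1.2 0 0.0541 0 1;27.6 0.2 1.2 0 0.0541 0 1;0 0 0 0 0 0 1'; python3 -c "
from h import *
st();c=cam('wrist');cv2.imwrite('pics/w1.png',c['img'][:,:,::-1]);plan([.535,-.23,.30],6.2,18)"
```

```text
time: 2.15
position: [0.5708, 0.2057, 0.3002]
orientation: [0.536, -0.46, 0.462, -0.536]
contact_force: [-0.2, -0.3, 0.8]
grip_width: 0.0856
t 2.15 pos [0.5708 0.2057 0.3002] jaw 8.59 F [-0.2 -0.3  0.8] w 0.0856 q7 [-0.69  0.41  0.38  1.68 -0.16  1.09 -0.11]
row x18: [ 2.39e+01  2.00e-02 -5.16e+00] [-0.      0.0026  0.0001] | deg/row 0.15
```

View pics/w1.png

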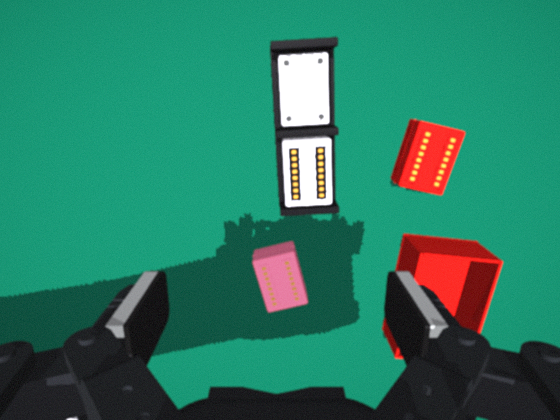

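The wrist view shows the tall module (brass contacts) at (307,172) in the tray's lower bay, the low one at (303,90), and the pink decoy at (280,276). Next I'll measure the module.

```bash
python3 - <<'E'
from h import *
c=cam('wrist'); im=c['img'].astype(int)
m=((im.min(2)>150)).astype(np.uint8)
m=cv2.morphologyEx(m,cv2.MORPH_CLOSE,np.ones((25,25)))if 0 else m
cs,_=cv2.findContours(m,cv2.RETR_EXTERNAL,cv2.CHAIN_APPROX_NONE)
for k in cs:
    if cv2.contourArea(k)<800: continue
    print(cv2.contourArea(k),cv2.boundingRect(k),cv2.minAreaRect(k))
    h = .034 if cv2.minAreaRect(k)[0][1]>130 else .018
    P=np.array([ray(c,u,v,h)[:2] for u,v in k[:,0]],np.float32)
    print((cv2.minAreaRect(P)), cv2.boxPoints(cv2.minAreaRect(P)).round(4).tolist())
# brass
b=((im[:,:,0]>150)&(im[:,:,2]<110)&(im[:,:,1]>100)); ys,xs=np.nonzero(b); k=(xs<345)&(xs>285)&(ys<215)&(ys>140)
for sel in (xs<308,xs>=308):
    q=np.array([ray(c,u,v,.034)[:2] for u,v in zip(xs[k&sel],ys[k&sel])]); print(len(q),q.mean(0)); print(np.degrees(np.arctan2(*np.linalg.svd(q-q.mean(0))[2][0][::-1])))
crop(c,260,30,350,220,3,"pics/w1z.png")
E
```

```text
3170.0 (282, 141, 51, 69) ((307.8631591796875, 175.1255645751953), (67.59008026123047, 49.18236541748047), 87.27368927001953)
((0.5989190936088562, 0.2130841463804245), (0.04494624212384224, 0.0639272928237915), 11.886798858642578) [[0.5702999830245972, 0.23970000445842743], [0.5835000276565552, 0.17720000445842743], [0.6274999976158142, 0.18639999628067017], [0.614300012588501, 0.24899999797344208]]
3430.0 (279, 56, 51, 74) ((304.0, 92.5), (73.0, 50.0), 90.0)
((0.5843878984451294, 0.2841648757457733), (0.044911712408065796, 0.06229274347424507), 11.901939392089844) [[0.5559999942779541, 0.3100000023841858], [0.5687999725341797, 0.249099999666214], [0.6128000020980835, 0.2583000063896179], [0.5999000072479248, 0.31929999589920044]]
189 [0.5874657  0.20965657]
-78.05109216858507
187 [0.61094243 0.21489929]
-77.88732097971614
```

View pics/w1z.png

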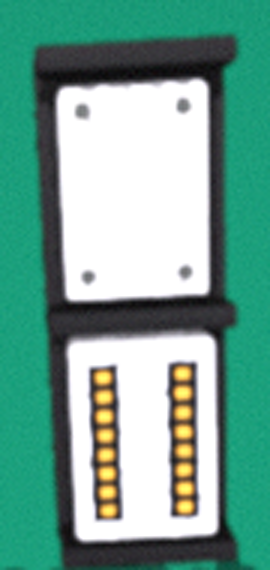

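Module centre is about (0.599, 0.2125), with its width direction at 12°. Going to the nest next.

```bash
python3 -m pendant '36 0 -7.8 0 0.004 0 1;36 0 -7.8 0 0.004 0 1;36 0 -7.8 0 0.004 0 1;36 0 -7.8 0 0.004 0 1;36 0 -7.8 0 0.004 0 1;36 0 -7.8 0 0.004 0 1;36 0 -7.8 0 0.004 0 1;36 0 -7.8 0 0.004 0 1;36 0 -7.8 0 0.004 0 1;36 0 -7.8 0 0.004 0 1;36 0 -7.8 0 0.004 0 1;36 0 -7.8 0 0.004 0 1'; python3 -c "
from h import *
st();c=cam('wrist');cv2.imwrite('pics/w2.png',c['img'][:,:,::-1]);plan([.535,-.23,.30],6.2,1)"
```

```text
time: 3.25
position: [0.5363, -0.2294, 0.3]
orientation: [-0.528, 0.47, -0.471, 0.528]
contact_force: [0.1, 0.5, -0.0]
grip_width: 0.0858
t 3.25 pos [ 0.5363 -0.2294  0.3   ] jaw 6.58 F [ 0.1  0.5 -0. ] w 0.0858 q7 [-0.08  0.39  0.55  1.74 -0.22  1.08  0.66]
row x1: [-6.8   0.34  1.55] [ 0.0001 -0.001   0.0031] | deg/row 0.18
```

View pics/w2.png

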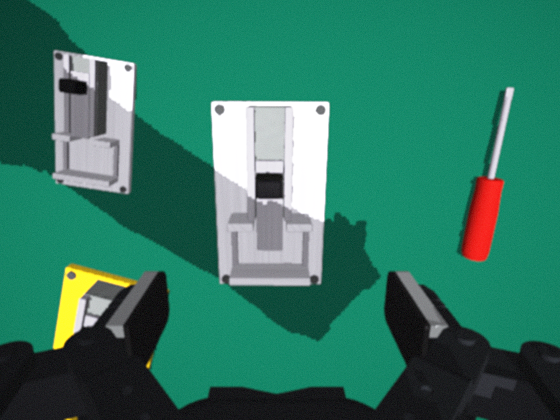

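The wrist view shows the nest at (270,195) with four dark screw holes near its corners, at (219,109), (321,109), (226,279) and (314,279). The black grip is at (269,185).

```bash
python3 - <<'E'
from h import *
c=cam('wrist'); g=c['img'].astype(float).mean(2)
P=[]
for u,v in [(219,109),(321,109),(226,279),(314,279)]:
    w=g[v-6:v+7,u-6:u+7]; bg=np.median(w); wt=np.clip(bg-w-40,0,None); 
    if wt.sum()==0: print("none",bg,w.min()); continue
    yy,xx=np.mgrid[-6:7,-6:7]; uu,vv=u+(xx*wt).sum()/wt.sum(),v+(yy*wt).sum()/wt.sum()
    p=ray(c,uu,vv,.012); P.append(p[:2]); print((uu,vv),p.round(4))
P=np.array(P); print("centre",P.mean(0)); 
for a,b in((2,0),(3,1),(0,1),(2,3)):
    d=P[b]-P[a]; print(np.linalg.norm(d).round(4),np.degrees(np.arctan2(d[1],d[0])).round(2))
im=c['img'].astype(int); m=((im.max(2)<45)).astype(np.uint8); m[:,:240]=0;m[:,300:]=0;m[:150]=0;m[215:]=0
cs,_=cv2.findContours(m,cv2.RETR_EXTERNAL,cv2.CHAIN_APPROX_NONE)
for k in cs:
  if cv2.contourArea(k)>50:
    print(cv2.boundingRect(k)); 
crop(c,205,90,345,295,4,"pics/w2z.png")
E
```

```text
(np.float64(217.92888342888344), np.float64(106.13540813540814)) [ 0.4737 -0.1822  0.012 ]
(np.float64(323.38985788113695), np.float64(103.33333333333333)) [ 0.5709 -0.1692  0.012 ]
(np.float64(222.5), np.float64(274.625)) [ 0.4892 -0.3562  0.012 ]
none 53.0 40.666666666666664
centre [ 0.5112569  -0.23589058]
0.1747 95.08Traceback (most recent call last):
  File "<stdin>", line 11, in <module>
IndexError: index 3 is out of bounds for axis 0 with size 3
```

```bash
python3 - <<'E'
from h import *
c=cam('wrist'); crop(c,205,95,345,195,5,"pics/w2a.png"); crop(c,205,195,345,295,5,"pics/w2b.png")
E
```

```text
(no output)
```

View pics/w2a.png

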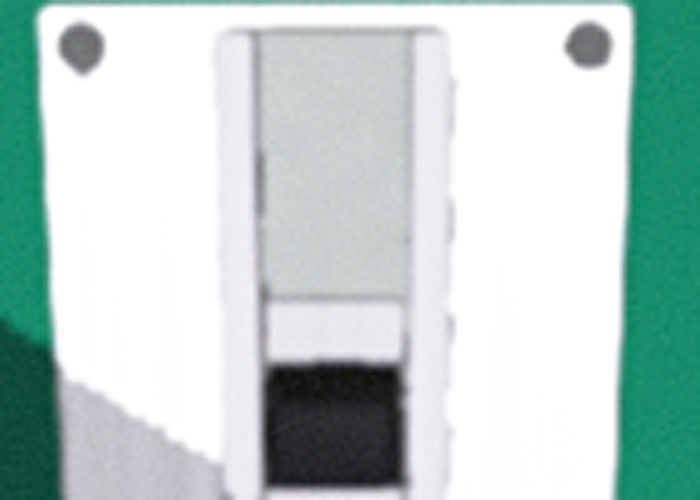

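View pics/w2b.png

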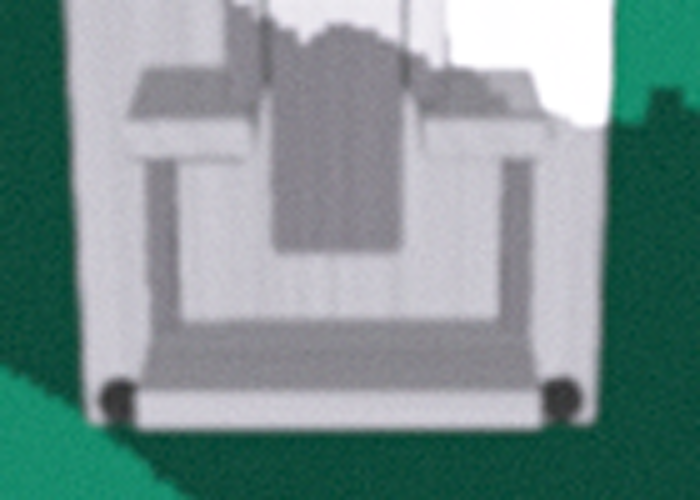

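```bash
python3 - <<'E'
from h import *
c=cam('wrist'); f=lambda x,y,oy:((x+.5)/5-.5+205,(y+.5)/5-.5+oy)
P=np.array([ray(c,*f(*q),.012)[:2] for q in [(82,47,95),(589,45,95),(119,401,195),(563,400,195)]]); print(P.round(4))
for a,b in((2,0),(3,1),(0,1),(2,3)):
    d=P[b]-P[a]; print(np.linalg.norm(d).round(4),np.degrees(np.arctan2(d[1],d[0])).round(2))
print("centre",P.mean(0))
for q,z in [((334,404,95),.082),((334,486,95),.082),((334,365,95),.05),((337,250,195),.05),((240,110,195),.046),((420,110,195),.046),((340,388,195),.046)]: print(q,z,ray(c,*f(*q),z).round(4))
# side/scene discs
cv2.imwrite("pics/x.png",c['img'][:,:,::-1]); print(-c['extrinsics'][:3,:3].T@c['extrinsics'][:3,3]); st()
E
```

```text
[[ 0.4777 -0.1735]
 [ 0.5712 -0.1628]
 [ 0.4972 -0.3488]
 [ 0.5916 -0.3382]]
0.1764 96.34
0.1766 96.62
0.0941 6.52
0.095 6.43
centre [ 0.53441779 -0.25579327]
(334, 404, 95) 0.082 [ 0.5305 -0.2198  0.082 ]
(334, 486, 95) 0.082 [ 0.5319 -0.2332  0.082 ]
(334, 365, 95) 0.05 [ 0.5302 -0.2201  0.05  ]
(337, 250, 195) 0.05 [ 0.5385 -0.2925  0.05  ]
(240, 110, 195) 0.046 [ 0.5179 -0.2684  0.046 ]
(420, 110, 195) 0.046 [ 0.5508 -0.2648  0.046 ]
(340, 388, 195) 0.046 [ 0.5422 -0.3229  0.046 ]
[ 0.52699561 -0.15445638  0.36978993]
t 3.45 pos [ 0.5362 -0.2289  0.2998] jaw 6.43 F [ 1.6  0.1 -0.5] w 0.0858 q7 [-0.08  0.39  0.55  1.74 -0.22  1.08  0.66]
```

```bash
python3 -c "
from h import *
plan([.531,-.2265,.132],6.45,8)"
```

```text
row x8: [-0.38 20.97 -0.61] [ 0. -0. -0.] | deg/row 0.0
```

```bash
python3 -m pendant '-0.4 21 -0.6 0 0 0 0.7;-0.4 21 -0.6 0 0 0 0.7;-0.4 21 -0.6 0 0 0 0.7;-0.4 21 -0.6 0 0 0 0.7;-0.4 21 -0.6 0 0 0 0.7;-0.4 21 -0.6 0 0 0 0.6;-0.4 21 -0.6 0 0 0 0.6;-0.4 21 -0.6 0 0 0 0.6;0 0 0 0 0 0 0.5;0 0 0 0 0 0 0.5' 30; python3 -c "
from h import *
st();c=cam('wrist');cv2.imwrite('pics/w3.png',c['img'][:,:,::-1]); c=cam('scene');crop(c,155,160,275,260,6,'pics/s3.png')"
```

```text
time: 4.28
position: [0.5311, -0.2249, 0.1316]
orientation: [0.528, -0.471, 0.47, -0.528]
contact_force: [0.0, -0.6, -0.1]
grip_width: 0.0427
t 4.28 pos [ 0.5311 -0.2249  0.1316] jaw 6.55 F [ 0.  -0.6 -0.1] w 0.0427 q7 [ 0.    0.59  0.45  1.87 -0.36  0.76  0.77]
```

View pics/w3.png

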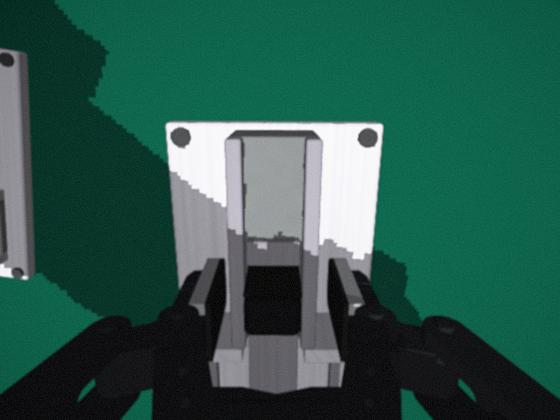

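View pics/s3.png

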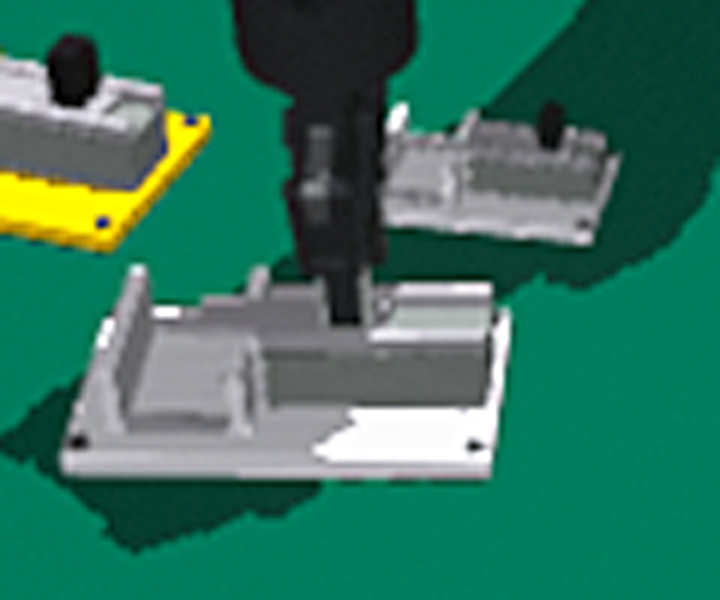

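The jaws straddle the grip, which sits dark and centred at (273,300) between the pads. Closing.

```bash
python3 -m pendant '0 0 0 0 0 0 0.15;0 0 0 0 0 0 0.15;0 0 0 0 0 0 0.15;0 0 0 0 0 0 0.15;0 0 0 0 0 0 0.15' 30; python3 -c "
from h import *
st()"
```

```text
time: 4.8
position: [0.5301, -0.2269, 0.1332]
orientation: [0.527, -0.472, 0.471, -0.527]
contact_force: [-12.2, 1.8, 16.7]
grip_width: 0.0211
t 4.80 pos [ 0.5301 -0.2269  0.1332] jaw 6.37 F [-12.2   1.8  16.7] w 0.0211 q7 [ 0.    0.59  0.45  1.87 -0.36  0.76  0.77]
```

```bash
python3 -m pendant '0 0 0 0 0 0 0.4;0 0 0 0 0 0 0.4;0 -4 -1 0 0 0 0.4;0 -4 -1 0 0 0 0.4;0 0 0 0 0 0 0.15;0 0 0 0 0 0 0.15;0 0 0 0 0 0 0.15;0 0 0 0 0 0 0.15' 30; python3 -c "
from h import *
st()"
```

```text
time: 5.47
position: [0.5296, -0.2268, 0.1411]
orientation: [-0.527, 0.471, -0.472, 0.528]
contact_force: [-1.2, 1.3, 15.0]
grip_width: 0.0214
t 5.47 pos [ 0.5296 -0.2268  0.1411] jaw 6.43 F [-1.2  1.3 15. ] w 0.0214 q7 [-0.    0.58  0.46  1.87 -0.36  0.77  0.76]
```

```bash
python3 -m pendant '-4 0 0 0 0 0 0.15;-4 0 0 0 0 0 0.15;-4 0 0 0 0 0 0.15;-4 0 0 0 0 0 0.15' 30; python3 -c "
from h import *
st()"
```

```text
time: 5.8
position: [0.5279, -0.2115, 0.1411]
orientation: [-0.527, 0.47, -0.472, 0.527]
contact_force: [1.1, -3.7, 10.4]
grip_width: 0.0211
t 5.80 pos [ 0.5279 -0.2115  0.1411] jaw 6.39 F [ 1.1 -3.7 10.4] w 0.0211 q7 [-0.03  0.57  0.46  1.89 -0.35  0.76  0.74]
```

```bash
python3 -m pendant '-2 0 0 0 0 0 0.15;-2 0 0 0 0 0 0.15;-2 0 0 0 0 0 0.15;-2 0 0 0 0 0 0.15' 30; python3 -c "
from h import *
st()"
```

```text
time: 6.13
position: [0.527, -0.2036, 0.1411]
orientation: [-0.527, 0.47, -0.472, 0.527]
contact_force: [0.4, -3.3, 11.8]
grip_width: 0.0207
t 6.13 pos [ 0.527  -0.2036  0.1411] jaw 6.4 F [ 0.4 -3.3 11.8] w 0.0207 q7 [-0.04  0.56  0.46  1.9  -0.35  0.76  0.73]
```

```bash
python3 -m pendant '-2 0 0 0 0 0 0.15;-2 0 0 0 0 0 0.15;-2 0 0 0 0 0 0.15' 30; python3 -m pendant '-2 0 0 0 0 0 0.15;-2 0 0 0 0 0 0.15;0 0 0 0 0 0 0.15' ; python3 -c "
from h import *
st()"
```

```text
time: 6.38
position: [0.5265, -0.1996, 0.1412]
orientation: [0.527, -0.469, 0.474, -0.527]
contact_force: [6.8, -25.2, -3.8]
grip_width: 0.0208
time: 6.63
position: [0.5262, -0.1977, 0.1412]
orientation: [0.527, -0.469, 0.475, -0.526]
contact_force: [9.4, -29.1, -7.6]
grip_width: 0.0208
t 6.63 pos [ 0.5262 -0.1977  0.1412] jaw 6.22 F [  9.4 -29.1  -7.6] w 0.0208 q7 [-0.06  0.56  0.47  1.91 -0.35  0.75  0.71]
```

```bash
python3 -m pendant '0 0 0 0 0 0 0.6;0 0 0 0 0 0 0.6;0 0 0 0 0 0 0.7;0 -15 0 0 0 0 0.7;0 -25 0 0 0 0 1;0 -25 0 0 0 0 1;5 -30 0 0 0 0 1;5 -30 0 0 0 0 1;0 -30 0 0 0 0 1;0 0 0 0 0 0 1'; python3 -c "
from h import *
st();c=cam('wrist');cv2.imwrite('pics/w4.png',c['img'][:,:,::-1]); s=cam('side');crop(s,250,215,370,315,6,'pics/s4.png')
plan([.599,.2125,.26],12.0,12)"
```

```text
time: 7.47
position: [0.5275, -0.2036, 0.3003]
orientation: [-0.526, 0.469, -0.473, 0.528]
contact_force: [0.3, 0.4, 0.2]
grip_width: 0.0854
t 7.47 pos [ 0.5275 -0.2036  0.3003] jaw 6.41 F [0.3 0.4 0.2] w 0.0854 q7 [-0.14  0.35  0.56  1.79 -0.21  1.06  0.61]
row x12: [-33.22   2.98  11.38] [-0.0002 -0.0081  0.    ] | deg/row 0.46
```

View pics/w4.png

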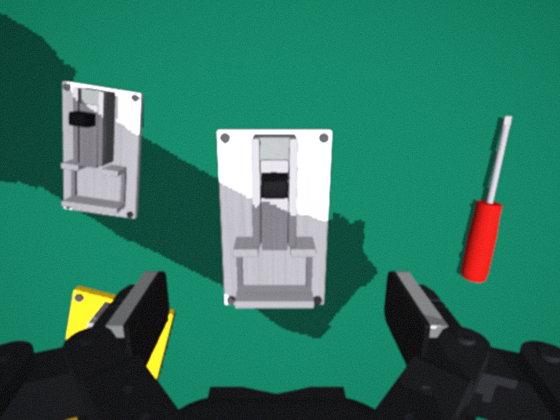

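View pics/s4.png

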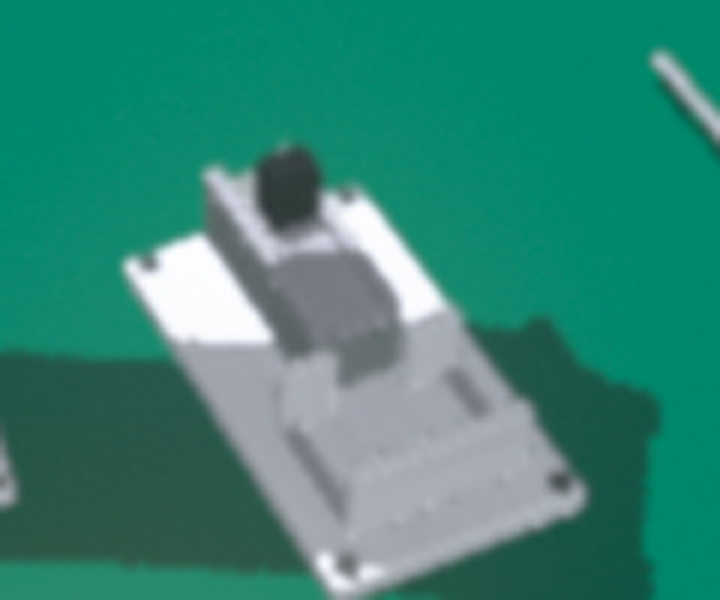

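The bolt has drawn back into its slot and the pocket is clear. I'll remeasure the nest from this pose.

```bash
python3 - <<'E'
from h import *
c=cam('wrist'); np.savez('pics/w4.npz',**c)
crop(c,205,120,345,220,5,"pics/w4a.png"); crop(c,205,215,345,315,5,"pics/w4b.png")
E
```

```text
(no output)
```

View pics/w4a.png

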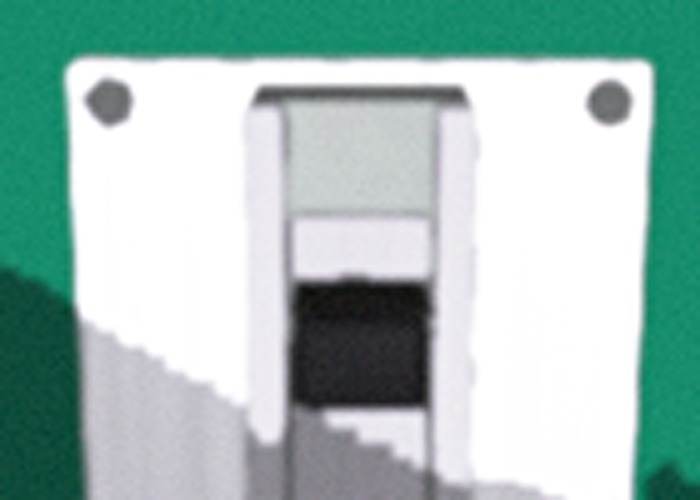

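View pics/w4b.png

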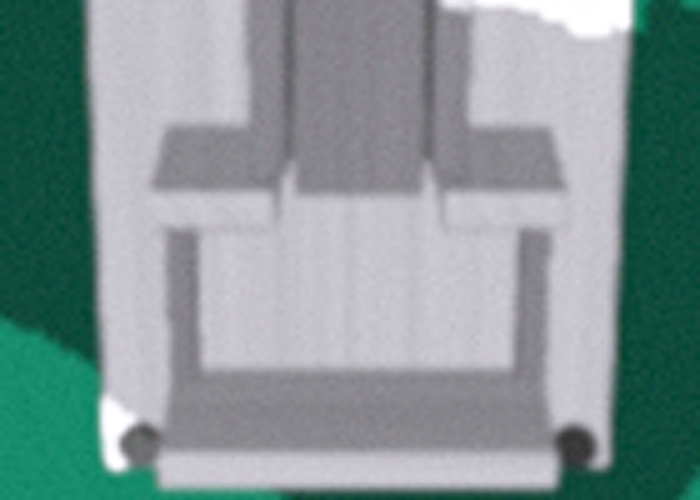

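```bash
python3 - <<'E'
from h import *
c=dict(np.load('pics/w4.npz')); f=lambda x,y,oy:((x+.5)/5-.5+205,(y+.5)/5-.5+oy)
P=np.array([ray(c,*f(*q),.012)[:2] for q in [(109,102,120),(609,102,120),(140,444,215),(576,445,215)]]); print(P.round(4))
for a,b in((2,0),(3,1),(0,1),(2,3)):
    d=P[b]-P[a]; print(np.linalg.norm(d).round(4),np.degrees(np.arctan2(d[1],d[0])).round(2))
C=P.mean(0); print("centre",C); a=np.radians(6.45); X=np.array([np.cos(a),np.sin(a)]);Y=np.array([-X[1],X[0]])
for n,q,z in [("+y cheek outer top y-13",(358,188,215),.046),("inner y-21",(358,228,215),.046),("-y inner top y-69",(358,447,215),.046),("-y outer top -77",(358,488,215),.046),("tip",(360,192,215),.05),("grip back top",(360,318,120),.082),("grip front top",(360,405,120),.082),("block back +92 top",(360,100,120),.052),("pocket floor -y edge hidden",(358,370,215),.012),("lip x inner L at top",(200,300,215),.019),("lip inner R",(515,300,215),.019)]:
    p=ray(c,*f(*q),z)[:2]; print(n,p.round(4),"nest",((p-C)@X*1e3).round(1),((p-C)@Y*1e3).round(1))
g=np.array([.5296,-.2268]); print("pinch nest x",(g-C)@X*1e3, (np.array([.527,-.2036])-C)@X*1e3)
E
```

```text
[[ 0.4768 -0.1769]
 [ 0.5705 -0.1663]
 [ 0.4963 -0.3517]
 [ 0.5903 -0.3415]]
0.1759 96.39
0.1763 96.44
0.0944 6.46
0.0946 6.23
centre [ 0.53349745 -0.25910463]
+y cheek outer top y-13 [ 0.5346 -0.2709] nest -0.2 -11.9
inner y-21 [ 0.5356 -0.2791] nest -0.2 -20.1
-y inner top y-69 [ 0.5409 -0.326 ] nest -0.2 -67.3
-y outer top -77 [ 0.5419 -0.3352] nest -0.2 -76.5
tip [ 0.5349 -0.2699] nest 0.2 -10.9
grip back top [ 0.5264 -0.196 ] nest -0.0 63.5
grip front top [ 0.528  -0.2101] nest 0.0 49.3
block back +92 top [ 0.5231 -0.1661] nest 0.1 93.6
pocket floor -y edge hidden [ 0.5413 -0.3285] nest -0.1 -69.9
lip x inner L at top [ 0.5064 -0.312 ] nest -32.8 -49.5
lip inner R [ 0.5713 -0.3047] nest 32.4 -49.5
pinch nest x -0.24380122600345616 -0.22114603136417987
```

```bash
python3 -m pendant '-33.2 3 11.4 0 -0.0081 0 1;-33.2 3 11.4 0 -0.0081 0 1;-33.2 3 11.4 0 -0.0081 0 1;-33.2 3 11.4 0 -0.0081 0 1;-33.2 3 11.4 0 -0.0081 0 1;-33.2 3 11.4 0 -0.0081 0 1;-33.2 3 11.4 0 -0.0081 0 1;-33.2 3 11.4 0 -0.0081 0 1;-33.2 3 11.4 0 -0.0081 0 1;-33.2 3 11.4 0 -0.0081 0 1;-33.2 3 11.4 0 -0.0081 0 1;-33.2 3 11.4 0 -0.0081 0 1'; python3 -m pendant '0 0 0 0 0 0 1;0 0 0 0 0 0 1;0 0 0 0 0 0 1'; python3 - <<'E'
from h import *
st();c=cam('wrist');cv2.imwrite('pics/w5.png',c['img'][:,:,::-1]);np.savez('pics/w5.npz',**c)
im=c['img'].astype(int)
b=((im[:,:,0]>150)&(im[:,:,2]<110)&(im[:,:,1]>100)&(im[:,:,0]-im[:,:,1]<90)).astype(np.uint8)
n,l,s,ce=cv2.connectedComponentsWithStats(b)
Q=[]
for i in range(1,n):
    if s[i,4]>6: Q.append(ce[i])
Q=np.array(Q);print(Q.round(0).tolist())
E
```

```text
time: 8.62
position: [0.5985, 0.2137, 0.2571]
orientation: [0.55, -0.445, 0.444, -0.549]
contact_force: [0.5, -0.5, 0.2]
grip_width: 0.0855
time: 8.87
position: [0.5987, 0.2115, 0.2575]
orientation: [0.55, -0.445, 0.445, -0.549]
contact_force: [0.7, -0.7, -0.1]
grip_width: 0.0855
t 8.87 pos [0.5987 0.2115 0.2575] jaw 11.99 F [ 0.7 -0.7 -0.1] w 0.0855 q7 [-0.67  0.5   0.39  1.64 -0.21  1.04 -0.01]
[[415.0, 151.0], [412.0, 158.0], [442.0, 159.0], [262.0, 162.0], [292.0, 162.0], [409.0, 165.0], [439.0, 166.0], [262.0, 169.0], [292.0, 169.0], [406.0, 172.0], [436.0, 173.0], [263.0, 177.0], [292.0, 176.0], [403.0, 179.0], [433.0, 180.0], [262.0, 184.0], [292.0, 184.0], [400.0, 186.0], [430.0, 187.0], [262.0, 191.0], [292.0, 191.0], [398.0, 193.0], [427.0, 193.0], [263.0, 198.0], [292.0, 198.0], [395.0, 199.0], [425.0, 200.0], [262.0, 205.0], [292.0, 205.0], [422.0, 207.0], [263.0, 212.0], [292.0, 212.0], [250.0, 285.0], [225.0, 289.0], [252.0, 290.0], [226.0, 295.0], [254.0, 296.0], [228.0, 301.0], [255.0, 302.0], [256.0, 308.0], [231.0, 312.0], [258.0, 313.0], [232.0, 318.0], [259.0, 319.0], [234.0, 323.0], [260.0, 324.0], [235.0, 329.0]]
```

View pics/w5.png

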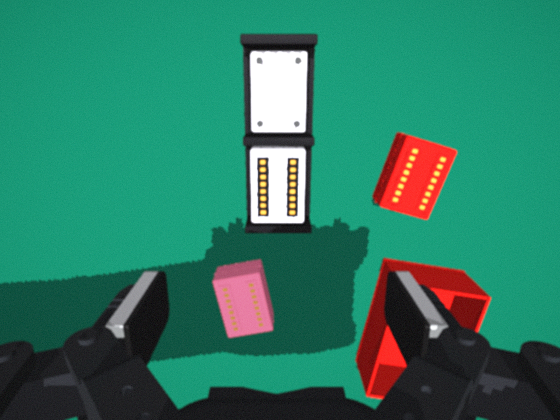

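```bash
python3 - <<'E'
from h import *
c=dict(np.load('pics/w5.npz'))
A=[ray(c,262.4,162+i*50/7,.034)[:2] for i in range(8)];B=[ray(c,292.1,162+i*50/7,.034)[:2] for i in range(8)]
A=np.array(A);B=np.array(B);print((A.mean(0)+B.mean(0))/2, A[0]-A[-1],np.degrees(np.arctan2(*(A[0]-A[-1])[::-1])),np.degrees(np.arctan2(*(B.mean(0)-A.mean(0))[::-1])),np.linalg.norm(B.mean(0)-A.mean(0)))
im=c['img'].astype(int); m=((im.min(2)>150)).astype(np.uint8)
cs,_=cv2.findContours(m,cv2.RETR_EXTERNAL,cv2.CHAIN_APPROX_NONE)
for k in cs:
    if cv2.contourArea(k)<1500: continue
    h = .034 if cv2.minAreaRect(k)[0][1]>135 else .018
    P=np.array([ray(c,u,v,h)[:2] for u,v in k[:,0]],np.float32); print(cv2.boundingRect(k),cv2.minAreaRect(P))
plan([.5985,.2125,.19],12,1)
E
```

```text
[0.59900428 0.21200699] [-0.00828313  0.04118222] 101.37236961223118 12.028522727441928 0.024167435759963954
(250, 147, 56, 76) ((0.5989089012145996, 0.2133234143257141), (0.0445975661277771, 0.06278243660926819), 12.021018981933594)
(250, 51, 58, 82) ((0.5844792723655701, 0.2840063273906708), (0.04465971142053604, 0.06167808547616005), 12.017641067504883)
row x1: [-1.730e+00  6.799e+01  3.000e-02] [ 0.0014 -0.0013  0.0008] | deg/row 0.12
```

```bash
python3 -m pendant '-1.2 20 0 0 0 0 1;0 20 0 0 0 0 1;0 20 0 0 0 0 1;0 20 0 0 0 0 1;0 20 0 0 0 0 1;0 20 0 0 0 0 1;0 20 0 0 0 0 1;0 15 0 0 0 0 1;0 15 0 0 0 0 1;0 0 0 0 0 0 0.9;0 0 0 0 0 0 0.8;0 0 0 0 0 0 0.8' 40; python3 -c "
from h import *
st();c=cam('wrist');cv2.imwrite('pics/w6.png',c['img'][:,:,::-1])"
```

```text
time: 9.92
position: [0.5994, 0.213, 0.0898]
orientation: [-0.549, 0.445, -0.445, 0.55]
contact_force: [0.7, -0.7, 0.5]
grip_width: 0.068
t 9.92 pos [0.5994 0.213  0.0898] jaw 11.97 F [ 0.7 -0.7  0.5] w 0.068 q7 [-0.62  0.72  0.31  1.72 -0.3   0.75  0.06]
```

View pics/w6.png

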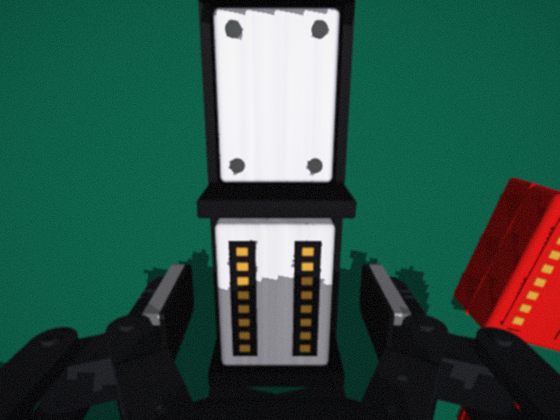

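The module is centred between the pads, spanning rows 220–365, with the pads near row 290. I'll lower slightly and close.

```bash
python3 -m pendant '0 2 0 0 0 0 0.6;0 0 0 0 0 0 0.45;0 0 0 0 0 0 0.45;0 0 0 0 0 0 0.45;0 0 0 0 0 0 0.45;0 0 0 0 0 0 0.45' 50; python3 -c "
from h import *
st()"
```

```text
time: 10.47
position: [0.5992, 0.2132, 0.0876]
orientation: [-0.549, 0.445, -0.445, 0.55]
contact_force: [-2.0, -0.4, 6.4]
grip_width: 0.0428
t 10.47 pos [0.5992 0.2132 0.0876] jaw 11.99 F [-2.  -0.4  6.4] w 0.0428 q7 [-0.61  0.72  0.31  1.72 -0.3   0.74  0.06]
```

```bash
python3 -m pendant '0 0 0 0 0 0 0.35;0 0 0 0 0 0 0.35;0 -10 0 0 0 0 0.35;0 -20 0 0 0 0 0.35;0 -20 0 0 0 0 0.35;0 -20 0 0 0 0 0.35;0 -15 0 0 0 0 0.35;0 0 0 0 0 0 0.35' 50; python3 -c "
from h import *
st();plan([.53,-.03,.17],96.45,16);c=cam('scene');crop(c,300,170,440,290,5,'pics/s6.png')"
```

```text
time: 11.13
position: [0.6001, 0.2134, 0.1758]
orientation: [-0.548, 0.444, -0.446, 0.551]
contact_force: [0.8, -0.1, -0.9]
grip_width: 0.0427
t 11.13 pos [0.6001 0.2134 0.1758] jaw 11.98 F [ 0.8 -0.1 -0.9] w 0.0427 q7 [-0.65  0.6   0.36  1.7  -0.26  0.89  0.02]
row x16: [  6.6    0.32 -16.05] [-0.0003 -0.0921  0.0002] | deg/row 5.28
```

View pics/s6.png

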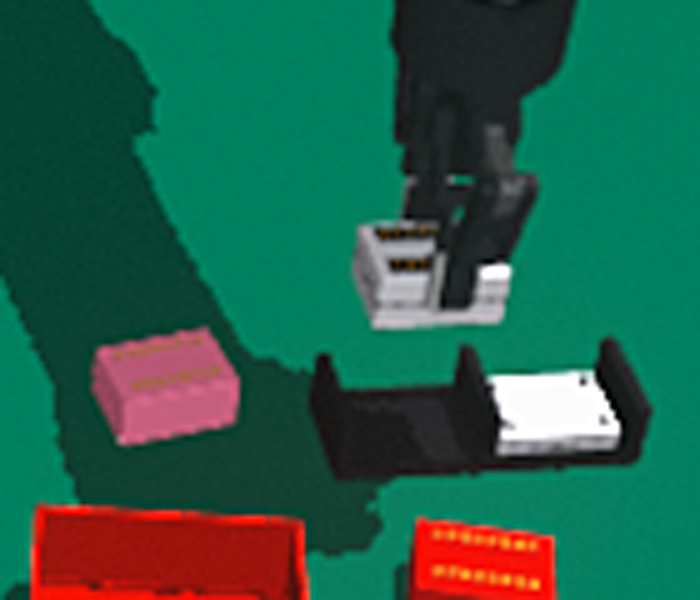

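```bash
python3 -m pendant '6.6 0.3 -16 0 -0.0921 0 0.35;6.6 0.3 -16 0 -0.0921 0 0.35;6.6 0.3 -16 0 -0.0921 0 0.35;6.6 0.3 -16 0 -0.0921 0 0.35;6.6 0.3 -16 0 -0.0921 0 0.35;6.6 0.3 -16 0 -0.0921 0 0.35;6.6 0.3 -16 0 -0.0921 0 0.35;6.6 0.3 -16 0 -0.0921 0 0.35;6.6 0.3 -16 0 -0.0921 0 0.35;6.6 0.3 -16 0 -0.0921 0 0.35'; python3 -c "
from h import *
st();plan([.53,-.03,.12],96.45,6)"
```

```text
time: 12.02
position: [0.5098, 0.0704, 0.1683]
orientation: [0.691, -0.153, 0.152, -0.69]
contact_force: [0.8, 0.3, -0.9]
grip_width: 0.0431
t 12.02 pos [0.5098 0.0704 0.1683] jaw 65.04 F [ 0.8  0.3 -0.9] w 0.0431 q7 [-0.33  0.41  0.16  2.   -0.1   0.74  1.02]
row x6: [  6.83   8.06 -15.87] [ 0.0001 -0.0914 -0.0002] | deg/row 5.24
```

```bash
python3 -m pendant '6.8 8 -15.9 0 -0.0914 0 0.35;6.8 8 -15.9 0 -0.0914 0 0.35;6.8 8 -15.9 0 -0.0914 0 0.35;6.8 8 -15.9 0 -0.0914 0 0.35;6.8 8 -15.9 0 -0.0914 0 0.35;6.8 8 -15.9 0 -0.0914 0 0.35;0 0 0 0 0 0 0.35;0 0 0 0 0 0 0.35'; python3 -c "
from h import *
st();plan([.53,-.03,.085],96.45,6);c=cam('side');crop(c,180,150,320,270,5,'pics/s7.png')"
```

```text
time: 12.68
position: [0.5298, -0.0303, 0.12]
orientation: [-0.706, -0.037, 0.038, 0.706]
contact_force: [-0.1, 0.6, -1.7]
grip_width: 0.0431
t 12.68 pos [ 0.5298 -0.0303  0.12  ] jaw 96.03 F [-0.1  0.6 -1.7] w 0.0431 q7 [-0.04  0.51  0.04  1.98 -0.03  0.66  1.71]
row x6: [0.05 5.83 0.05] [-0.     -0.0012 -0.0003] | deg/row 0.07
```

View pics/s7.png

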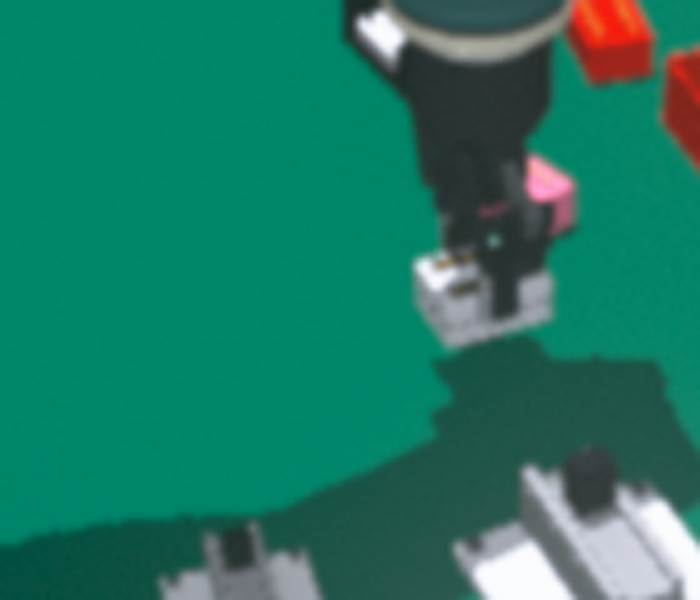

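```bash
python3 -m pendant '0 8 0 0 0 0 0.35;0 8 0 0 0 0 0.35;0 8 0 0 0 0 0.35;0 6 0 0 0 0 0.35;0 3 0 0 0 0 0.35;0 1 0 0 0 0 0.35;0 1 0 0 0 0 0.35;0 0 0 0 0 0 0.35'; python3 -c "
from h import *
st()"
```

```text
time: 13.4
position: [0.5303, -0.0295, 0.0859]
orientation: [0.706, 0.038, -0.038, -0.706]
contact_force: [-0.2, -0.7, -1.1]
grip_width: 0.0432
t 13.40 pos [ 0.5303 -0.0295  0.0859] jaw 96.18 F [-0.2 -0.7 -1.1] w 0.0432 q7 [-0.03  0.57  0.04  1.99 -0.04  0.59  1.71]
```

```bash
python3 -m pendant '0 1 0 0 0 0 0.35;0 1 0 0 0 0 0.35;0 0 0 0 0 0 0.35'; python3 -c "
from h import *
st()"
```

```text
time: 13.65
position: [0.5303, -0.0296, 0.0839]
orientation: [0.706, 0.038, -0.038, -0.706]
contact_force: [-0.1, 0.0, -1.8]
grip_width: 0.0431
t 13.65 pos [ 0.5303 -0.0296  0.0839] jaw 96.17 F [-0.1  0.  -1.8] w 0.0431 q7 [-0.03  0.57  0.04  1.99 -0.04  0.58  1.71]
```

```bash
python3 -m pendant '0 1 0 0 0 0 0.35;0 0 0 0 0 0 0.35'; python3 -m pendant '0 1 0 0 0 0 0.35;0 0 0 0 0 0 0.35'; python3 -c "
from h import *
st()"
```

```text
time: 13.82
position: [0.5304, -0.0295, 0.0835]
orientation: [0.706, 0.038, -0.038, -0.706]
contact_force: [-5.2, 0.2, 13.9]
grip_width: 0.043
time: 13.98
position: [0.5304, -0.0296, 0.0835]
orientation: [-0.706, -0.038, 0.038, 0.706]
contact_force: [-14.0, 0.4, 37.3]
grip_width: 0.043
t 13.98 pos [ 0.5304 -0.0296  0.0835] jaw 96.17 F [-14.    0.4  37.3] w 0.043 q7 [-0.03  0.57  0.04  1.99 -0.04  0.58  1.71]
```

```bash
python3 -m pendant '0 -1.4 0 0 0 0 0.35;0 0 0 0 0 0 0.7;0 0 0 0 0 0 0.9;0 0 0 0 0 0 1;0 0 0 0 0 0 1;0 -20 0 0 0 0 1;0 -25 0 0 0 0 1;-5 -30 0 0 0 0 1;-5 -30 0 0 0 0 1;0 0 0 0 0 0 1;0 0 0 0 0 0 1'; python3 -c "
from h import *
st();c=cam('wrist');cv2.imwrite('pics/w8.png',c['img'][:,:,::-1]);np.savez('pics/w8.npz',**c)"
```

```text
time: 14.9
position: [0.5208, -0.0306, 0.1897]
orientation: [0.706, 0.039, -0.037, -0.706]
contact_force: [-0.5, 0.2, -0.4]
grip_width: 0.0855
t 14.90 pos [ 0.5208 -0.0306  0.1897] jaw 96.17 F [-0.5  0.2 -0.4] w 0.0855 q7 [-0.04  0.38  0.05  1.97 -0.03  0.79  1.7 ]
```

View pics/w8.png

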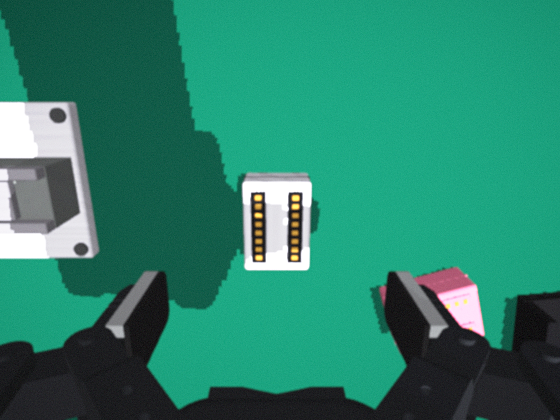

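```bash
python3 - <<'E'
from h import *
c=dict(np.load('pics/w8.npz')); im=c['img'].astype(int)
b=((im[:,:,0]>150)&(im[:,:,2]<110)&(im[:,:,1]>100)).astype(np.uint8)
n,l,s,ce=cv2.connectedComponentsWithStats(b); Q=np.array([ce[i] for i in range(1,n) if s[i,4]>10]); Q=Q[(Q[:,0]>235)&(Q[:,0]<320)];print(len(Q))
P=np.array([ray(c,u,v,.030)[:2] for u,v in Q]); L=Q[:,0]<277; a,bb=P[L],P[~L]; print(len(a),len(bb),(a.mean(0)+bb.mean(0))/2)
for q in(a,bb): 
    o=q[np.argsort(q[:,0])]; print(np.degrees(np.arctan2(*(o[-1]-o[0])[::-1])),np.linalg.norm(o[-1]-o[0]))
m=((im.min(2)>140)).astype(np.uint8)
cs,_=cv2.findContours(m,cv2.RETR_EXTERNAL,cv2.CHAIN_APPROX_NONE)
for k in cs:
    if cv2.contourArea(k)<1500: continue
    P=np.array([ray(c,u,v,.03)[:2] for u,v in k[:,0]],np.float32); print(cv2.boundingRect(k),cv2.minAreaRect(P))
E
```

```text
16
8 8 [ 0.53279274 -0.02824999]
6.149970688992063 0.04227239211799484
6.040880477049251 0.04210747654698174
(242, 173, 70, 98) ((0.529484212398529, -0.028522303327918053), (0.0677531436085701, 0.04439866915345192), 6.181231498718262)
(0, 102, 97, 157) ((0.5202419757843018, -0.18460004031658173), (0.10186759382486343, 0.0662040263414383), 6.2114410400390625)
```

```bash
python3 -c "
from h import *
plan([.5325,-.0292,.15],6.17,14)"
```

```text
row x14: [ 0.72  2.75 -0.64] [ 1.000e-04 -1.122e-01  0.000e+00] | deg/row 6.43
```

```bash
sed -i 's/def plan(target,ang,N,state=None):/def plan(target,ang,N,state=None,opts=None):/; s/for a in (ang,ang+180):/for a in (opts or (ang,ang+180)):/' h.py; python3 -c "
from h import *
plan([.5325,-.0292,.15],6.17,14,opts=(6.17,))"
```

```text
row x14: [0.72 2.75 0.65] [-0.000e+00  1.122e-01  1.000e-04] | deg/row 6.43
```

```bash
python3 -m pendant '0.7 2.8 0.7 0 0.1122 0 1;0.7 2.8 0.7 0 0.1122 0 1;0.7 2.8 0.7 0 0.1122 0 1;0.7 2.8 0.7 0 0.1122 0 1;0.7 2.8 0.7 0 0.1122 0 1;0.7 2.8 0.7 0 0.1122 0 1;0.7 2.8 0.7 0 0.1122 0 1;0.7 2.8 0.7 0 0.1122 0 1;0.7 2.8 0.7 0 0.1122 0 1;0.7 2.8 0.7 0 0.1122 0 1;0.7 2.8 0.7 0 0.1122 0 1;0.7 2.8 0.7 0 0.1122 0 1';python3 -m pendant '0.7 2.8 0.7 0 0.1122 0 1;0.7 2.8 0.7 0 0.1122 0 1;0 0 0 0 0 0 1;0 0 0 0 0 0 1'; python3 -c "
from h import *
st();plan([.5325,-.0292,.085],6.17,6);c=cam('wrist');cv2.imwrite('pics/w9.png',c['img'][:,:,::-1]);np.savez('pics/w9.npz',**c)"
```

```text
time: 15.95
position: [0.5305, -0.0276, 0.1532]
orientation: [0.575, -0.412, 0.412, -0.574]
contact_force: [1.0, 0.6, 0.0]
grip_width: 0.0854
time: 16.28
position: [0.5322, -0.0284, 0.1481]
orientation: [0.528, -0.472, 0.471, -0.526]
contact_force: [0.2, -0.3, -0.5]
grip_width: 0.085
t 16.28 pos [ 0.5322 -0.0284  0.1481] jaw 6.39 F [ 0.2 -0.3 -0.5] w 0.085 q7 [-0.32  0.49  0.4   1.97 -0.28  0.73  0.35]
row x6: [ 0.13 10.51  0.04] [0.0003 0.0007 0.0001] | deg/row 0.04
```

View pics/w9.png

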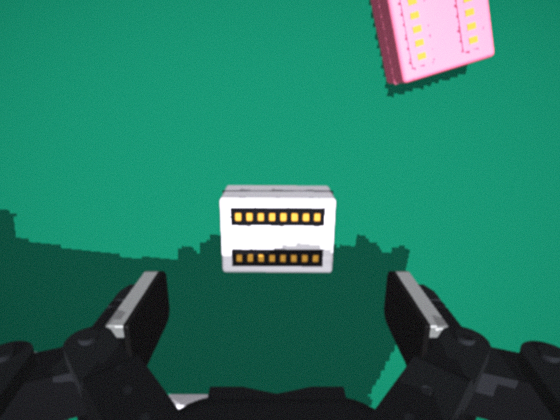

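Module at (277,232), aligned and centred between the jaws (columns 165–387). Descending to regrasp it by its ends.

```bash
python3 - <<'E'
from h import *
c=dict(np.load('pics/w9.npz')); im=c['img'].astype(int)
b=((im[:,:,0]>120)&(im[:,:,2]<110)&(im[:,:,1]>80)&(im[:,:,0]-im[:,:,2]>60)).astype(np.uint8)
n,l,s,ce=cv2.connectedComponentsWithStats(b); Q=np.array([ce[i] for i in range(1,n) if s[i,4]>10]); Q=Q[(Q[:,0]>225)&(Q[:,0]<335)&(Q[:,1]>200)&(Q[:,1]<270)];print(len(Q))
P=np.array([ray(c,u,v,.030)[:2] for u,v in Q]); L=Q[:,1]<237; a,bb=P[L],P[~L]; print(len(a),len(bb),(a.mean(0)+bb.mean(0))/2)
for q in(a,bb): 
    o=q[np.argsort(q[:,0])]; print(np.degrees(np.arctan2(*(o[-1]-o[0])[::-1])))
E
python3 -m pendant '0.1 10 0 0 0 0 1;0.1 10 0 0 0 0 1;0.1 10 0 0 0 0 1;0.1 10 0 0 0 0 1;0.1 10 0 0 0 0 1;0 8 0 0 0 0 0.9;0 5.5 0 0 0 0 0.9;0 0 0 0 0 0 0.9;0 0 0 0 0 0 0.65;0 0 0 0 0 0 0.65;0 0 0 0 0 0 0.6;0 0 0 0 0 0 0.6' 50
python3 -c "
from h import *
st()"
```

```text
16
8 8 [ 0.53240185 -0.02875355]
6.0833596788793205
6.410742031430958
time: 17.33
position: [0.5329, -0.029, 0.0861]
orientation: [-0.526, 0.472, -0.473, 0.526]
contact_force: [0.9, 0.3, 2.6]
grip_width: 0.0607
t 17.33 pos [ 0.5329 -0.029   0.0861] jaw 6.18 F [0.9 0.3 2.6] w 0.0607 q7 [-0.28  0.6   0.34  1.99 -0.34  0.61  0.4 ]
```

```bash
python3 -m pendant '0 0 0 0 0 0 0.5;0 0 0 0 0 0 0.5;0 -10 0 0 0 0 0.5;0 -20 0 0 0 0 0.5;0 -25 0 0 0 0 0.5;0 -25 0 0 0 0 0.5;0 -25 0 0 0 0 0.5;0 -20 0 0 0 0 0.5;0 0 0 0 0 0 0.5' 50; python3 -c "
from h import *
st();plan([.5385,-.3033,.21],6.45,12);c=cam('wrist');cv2.imwrite('pics/w10.png',c['img'][:,:,::-1]);np.savez('pics/w10.npz',**c)"
```

```text
time: 18.08
position: [0.534, -0.0292, 0.2149]
orientation: [-0.525, 0.471, -0.474, 0.528]
contact_force: [0.9, 0.5, -0.5]
grip_width: 0.0606
t 18.08 pos [ 0.534  -0.0292  0.2149] jaw 6.16 F [ 0.9  0.5 -0.5] w 0.0606 q7 [-0.36  0.39  0.44  1.94 -0.22  0.86  0.3 ]
row x12: [22.74  0.4  -2.13] [-0.0004 -0.0004  0.    ] | deg/row 0.04
```

View pics/w10.png

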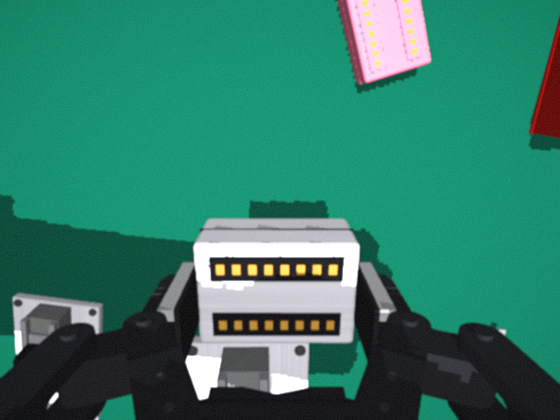

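The module is held squarely by its ends: top face at (276,290), brass rows at 270 and 325. Moving over the pocket.

```bash
python3 - <<'E'
from h import *
c=dict(np.load('pics/w10.npz')); im=c['img'].astype(int); p,M=axes()
b=((im[:,:,0]>110)&(im[:,:,2]<110)&(im[:,:,1]>70)&(im[:,:,0]-im[:,:,2]>50)).astype(np.uint8)
n,l,s,ce=cv2.connectedComponentsWithStats(b); Q=np.array([ce[i] for i in range(1,n) if s[i,4]>20]); Q=Q[(Q[:,0]>205)&(Q[:,0]<345)&(Q[:,1]>255)&(Q[:,1]<340)];print(len(Q))
P=np.array([ray(c,u,v,p[2]-.056) for u,v in Q]); L=Q[:,1]<298; m=(P[L].mean(0)+P[~L].mean(0))/2
print("module in tool mm",(M.T@(m-p)*1e3).round(1), np.linalg.norm(P[L].mean(0)-P[~L].mean(0)))
E
python3 -m pendant '22.7 0.4 -2.1 0 0 0 0.5;22.7 0.4 -2.1 0 0 0 0.5;22.7 0.4 -2.1 0 0 0 0.5;22.7 0.4 -2.1 0 0 0 0.5;22.7 0.4 -2.1 0 0 0 0.5;22.7 0.4 -2.1 0 0 0 0.5;22.7 0.4 -2.1 0 0 0 0.5;22.7 0.4 -2.1 0 0 0 0.5;22.7 0.4 -2.1 0 0 0 0.5;22.7 0.4 -2.1 0 0 0 0.5;22.7 0.4 -2.1 0 0 0 0.5;22.7 0.4 -2.1 0 0 0 0.5'
python3 -m pendant '0 0 0 0 0 0 0.5;0 0 0 0 0 0 0.5;0 0 0 0 0 0 0.5'
python3 -c "
from h import *
st();c=cam('wrist');cv2.imwrite('pics/w11.png',c['img'][:,:,::-1]);np.savez('pics/w11.npz',**c);plan([.5385,-.3033,.11],6.45,4)"
```

```text
16
module in tool mm [ 1.2 56.   0.5] 0.024602514744010765
time: 19.13
position: [0.5365, -0.3035, 0.2051]
orientation: [0.526, -0.473, 0.472, -0.526]
contact_force: [-0.0, 0.7, -0.7]
grip_width: 0.0606
time: 19.38
position: [0.5368, -0.3019, 0.2052]
orientation: [0.526, -0.473, 0.472, -0.526]
contact_force: [0.1, 0.5, -0.7]
grip_width: 0.0609
t 19.38 pos [ 0.5368 -0.3019  0.2052] jaw 6.18 F [ 0.1  0.5 -0.7] w 0.0609 q7 [ 0.12  0.55  0.47  1.73 -0.3   0.93  0.81]
row x4: [ 0.48 23.84  0.34] [ 0.0002 -0.001  -0.0002] | deg/row 0.06
```

View pics/w11.png

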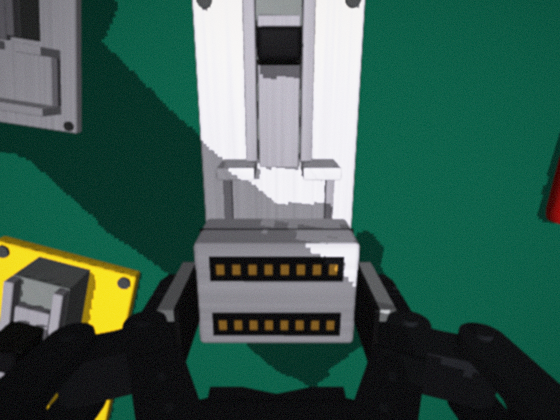

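```bash
python3 -m pendant '0.6 16 0.4 0 -0.0015 0 0.5;0.6 16 0.4 0 -0.0015 0 0.5;0.5 16 0.4 0 -0.0015 0 0.5;0 16 0.2 0 0 0 0.5;0 0 0 0 0 0 0.5;0 0 0 0 0 0 0.5;0 0 0 0 0 0 0.5'; python3 -c "
from h import *
st();c=cam('wrist');cv2.imwrite('pics/w12.png',c['img'][:,:,::-1]);np.savez('pics/w12.npz',**c);crop(c,190,100,370,250,4,'pics/w12z.png')
c=cam('side');np.savez('pics/d12.npz',**c);crop(c,270,215,370,315,6,'pics/d12.png')
c=cam('scene');np.savez('pics/s12.npz',**c);crop(c,150,170,260,250,7,'pics/s12.png')"
```

```text
time: 20.02
position: [0.539, -0.3038, 0.1427]
orientation: [-0.527, 0.471, -0.471, 0.527]
contact_force: [-0.8, 0.1, -0.6]
grip_width: 0.0604
t 20.02 pos [ 0.539  -0.3038  0.1427] jaw 6.47 F [-0.8  0.1 -0.6] w 0.0604 q7 [ 0.15  0.63  0.43  1.76 -0.34  0.82  0.85]
```

View pics/w12z.png

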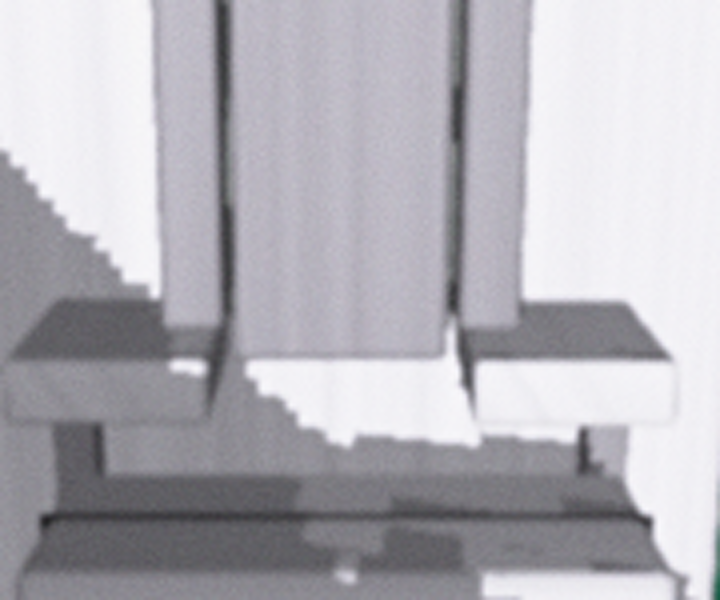

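View pics/d12.png

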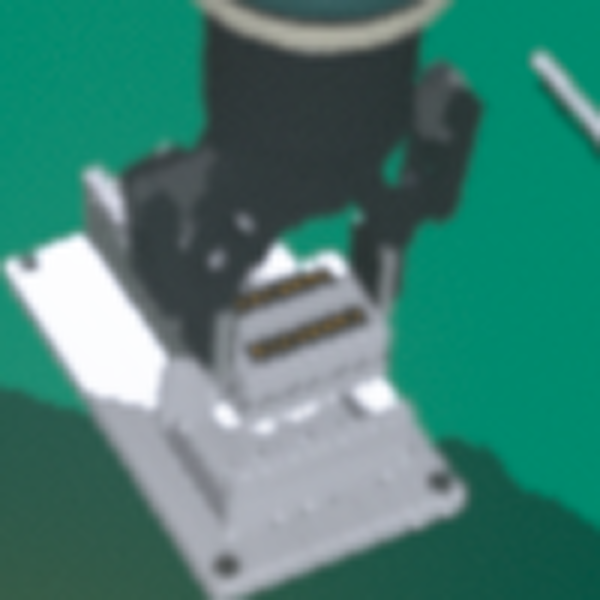

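View pics/s12.png

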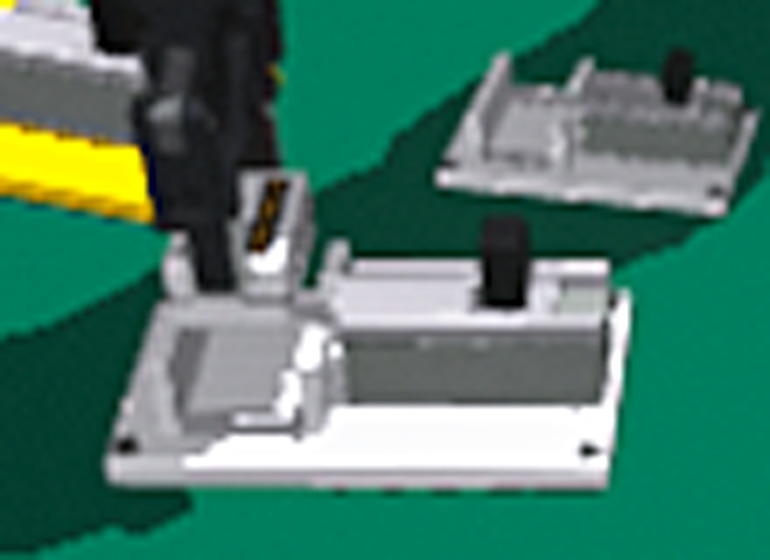

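```bash
python3 - <<'E'
from h import *
c=dict(np.load('pics/w12.npz')); f=lambda x,y:((x+.5)/4-.5+190,(y+.5)/4-.5+100)
p,M=axes(); a=np.radians(6.45);X=np.array([np.cos(a),np.sin(a)]);Y=np.array([-X[1],X[0]])
for n,q,z in [("cheek inner",(341,420),.046),("cheek outer",(341,359),.046),("mod back bottom",(341,477),p[2]-.086),("same z-2",(341,477),p[2]-.084),("seam z+15",(341,518),p[2]-.071),("mod top back edge",(341,571),p[2]-.056),("cheekL",(6,400),.046),("cheekR",(677,400),.046),("modL",(45,520),p[2]-.071),("modR",(650,520),p[2]-.071)]:
    w=ray(c,*f(*q),z)[:2]-p[:2]; print(n,"rel TCP nest x,y mm",(w@X*1e3).round(1),(w@Y*1e3).round(1))
E
```

```text
cheek inner rel TCP nest x,y mm -0.7 25.4
cheek outer rel TCP nest x,y mm -0.7 32.8
mod back bottom rel TCP nest x,y mm -0.6 22.2
same z-2 rel TCP nest x,y mm -0.6 22.9
seam z+15 rel TCP nest x,y mm -0.6 23.1
mod top back edge rel TCP nest x,y mm -0.6 23.6
cheekL rel TCP nest x,y mm -39.7 27.8
cheekR rel TCP nest x,y mm 38.6 27.9
modL rel TCP nest x,y mm -30.5 22.8
modR rel TCP nest x,y mm 30.7 22.8
```

Relative to the cheeks, the module (back edge at crop row 477, cheek inner edge at 420) needs to move about 0.5 mm towards +y and 0.5 mm towards -x. After that I'll descend.

```bash
python3 -m pendant '-0.5 4 -0.5 0 0 0 0.5;0 4 0 0 0 0 0.5;0 4 0 0 0 0 0.5;0 3 0 0 0 0 0.5;0 0 0 0 0 0 0.5'; python3 -c "
from h import *
st();c=cam('wrist');np.savez('pics/w13.npz',**c);crop(c,190,100,370,250,4,'pics/w13z.png')"
```

```text
time: 20.58
position: [0.5377, -0.3035, 0.126]
orientation: [0.527, -0.472, 0.471, -0.527]
contact_force: [-0.2, 0.4, -1.2]
grip_width: 0.0604
t 20.58 pos [ 0.5377 -0.3035  0.126 ] jaw 6.43 F [-0.2  0.4 -1.2] w 0.0604 q7 [ 0.15  0.66  0.42  1.77 -0.36  0.79  0.86]
```

View pics/w13z.png

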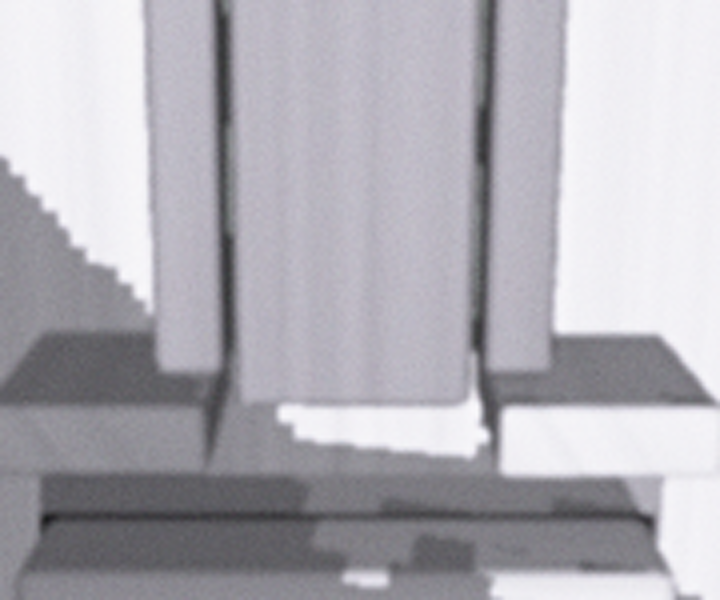

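```bash
python3 -m pendant '0 4 0.8 0 0 0 0.5;0 4 0 0 0 0 0.5;0 4 0 0 0 0 0.5;0 3 0 0 0 0 0.5;0 0 0 0 0 0 0.5'; python3 -c "
from h import *
st();c=cam('wrist');np.savez('pics/w14.npz',**c);crop(c,170,100,390,250,3.6,'pics/w14z.png')"
```

```text
time: 21.05
position: [0.5385, -0.3034, 0.111]
orientation: [0.527, -0.471, 0.471, -0.527]
contact_force: [-0.0, 0.5, -1.7]
grip_width: 0.0607
t 21.05 pos [ 0.5385 -0.3034  0.111 ] jaw 6.44 F [-0.   0.5 -1.7] w 0.0607 q7 [ 0.16  0.68  0.41  1.77 -0.37  0.77  0.87]
```

View pics/w14z.png

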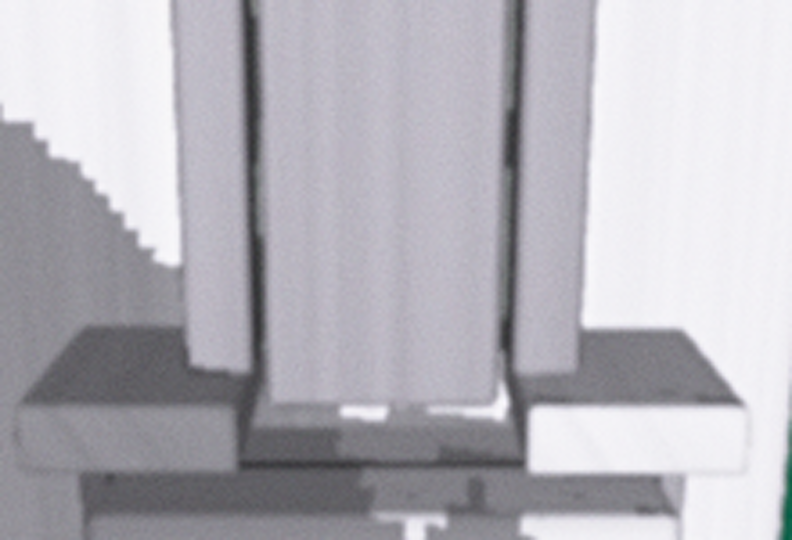

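The module (columns 80–685) is centred on the cheeks (17–748), with no contact force. Continuing down.

```bash
python3 -m pendant '0 3 0 0 0 0 0.5;0 3 0 0 0 0 0.5;0 2 0 0 0 0 0.5;0 1 0 0 0 0 0.5;0 0 0 0 0 0 0.5';python3 -m pendant '0 1 0 0 0 0 0.5;0 1 0 0 0 0 0.5;0 0 0 0 0 0 0.5'; python3 -c "
from h import *
st()"
```

```text
time: 21.52
position: [0.5387, -0.3035, 0.1026]
orientation: [0.527, -0.471, 0.471, -0.527]
contact_force: [0.3, -0.5, -0.8]
grip_width: 0.0606
time: 21.77
position: [0.5388, -0.3036, 0.1007]
orientation: [0.527, -0.471, 0.471, -0.527]
contact_force: [0.5, -0.3, -0.2]
grip_width: 0.0602
t 21.77 pos [ 0.5388 -0.3036  0.1007] jaw 6.43 F [ 0.5 -0.3 -0.2] w 0.0602 q7 [ 0.17  0.69  0.4   1.77 -0.37  0.75  0.87]
```

```bash
python3 -m pendant '0 1 0 0 0 0 0.5;0 0.5 0 0 0 0 0.5;0 0 0 0 0 0 0.5';python3 -m pendant '0 0.6 0 0 0 0 0.5;0 0 0 0 0 0 0.5';python3 -m pendant '0 0.6 0 0 0 0 0.5;0 0 0 0 0 0 0.5'; python3 -c "
from h import *
st()"
```

```text
time: 22.02
position: [0.5387, -0.3036, 0.0992]
orientation: [0.527, -0.471, 0.471, -0.527]
contact_force: [0.8, 0.8, -1.7]
grip_width: 0.0609
time: 22.18
position: [0.5388, -0.3036, 0.0987]
orientation: [0.527, -0.471, 0.471, -0.527]
contact_force: [-0.0, 0.6, -0.8]
grip_width: 0.0606
time: 22.35
position: [0.5388, -0.3036, 0.0981]
orientation: [0.527, -0.471, 0.471, -0.527]
contact_force: [-0.3, 0.0, -1.8]
grip_width: 0.0605
t 22.35 pos [ 0.5388 -0.3036  0.0981] jaw 6.43 F [-0.3  0.  -1.8] w 0.0605 q7 [ 0.17  0.7   0.4   1.77 -0.38  0.75  0.88]
```

```bash
python3 -m pendant '0 0.6 0 0 0 0 0.5;0 0 0 0 0 0 0.5';python3 -m pendant '0 0.6 0 0 0 0 0.5;0 0 0 0 0 0 0.5'
```

```text
time: 22.52
position: [0.5388, -0.3036, 0.0981]
orientation: [-0.527, 0.471, -0.471, 0.527]
contact_force: [-3.2, 2.9, 9.4]
grip_width: 0.0604
time: 22.68
position: [0.5388, -0.3036, 0.098]
orientation: [-0.527, 0.471, -0.471, 0.527]
contact_force: [-6.3, 5.6, 20.8]
grip_width: 0.0609
```

Seated at TCP z = 0.098, as predicted. Relieving the load, releasing, and lifting clear.

```bash
python3 -m pendant '0 -0.8 0 0 0 0 0.5;0 0 0 0 0 0 0.75;0 0 0 0 0 0 0.9;0 0 0 0 0 0 0.95;0 0 0 0 0 0 0.95;0 -15 0 0 0 0 0.95;0 -25 0 0 0 0 0.95;0 -25 0 0 0 0 0.95;0 -25 0 0 0 0 0.95;-15 -25 0 0 0 0 0.9;-15 -5 0 0 0 0 0.9;0 0 0 0 0 0 0.9'; python3 -c "
from h import *
st();c=cam('wrist');np.savez('pics/w15.npz',**c);cv2.imwrite('pics/w15.png',c['img'][:,:,::-1])
c=cam('side');crop(c,270,215,370,315,6,'pics/d15.png');c=cam('scene');crop(c,150,170,260,250,7,'pics/s15.png')"
```

```text
time: 23.68
position: [0.5363, -0.2717, 0.2207]
orientation: [-0.527, 0.47, -0.471, 0.529]
contact_force: [0.9, 1.3, -1.3]
grip_width: 0.0767
t 23.68 pos [ 0.5363 -0.2717  0.2207] jaw 6.55 F [ 0.9  1.3 -1.3] w 0.0767 q7 [ 0.06  0.5   0.48  1.77 -0.28  0.94  0.76]
```

View pics/w15.png

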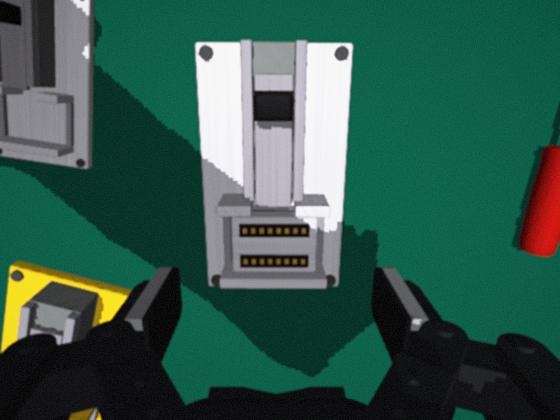

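View pics/d15.png

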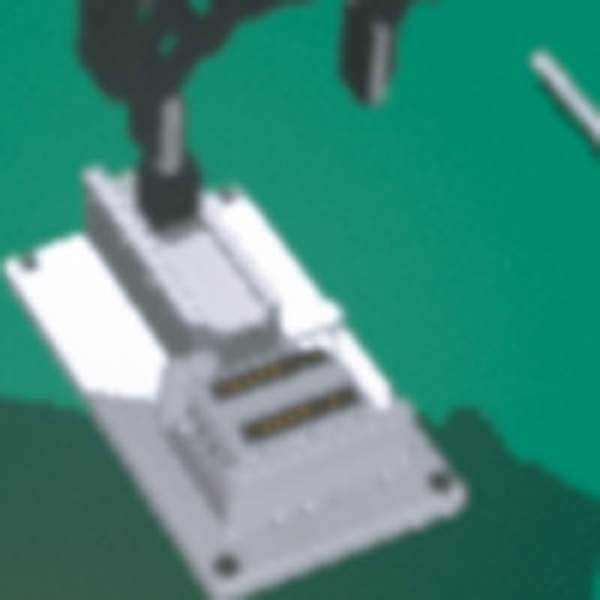

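View pics/s15.png

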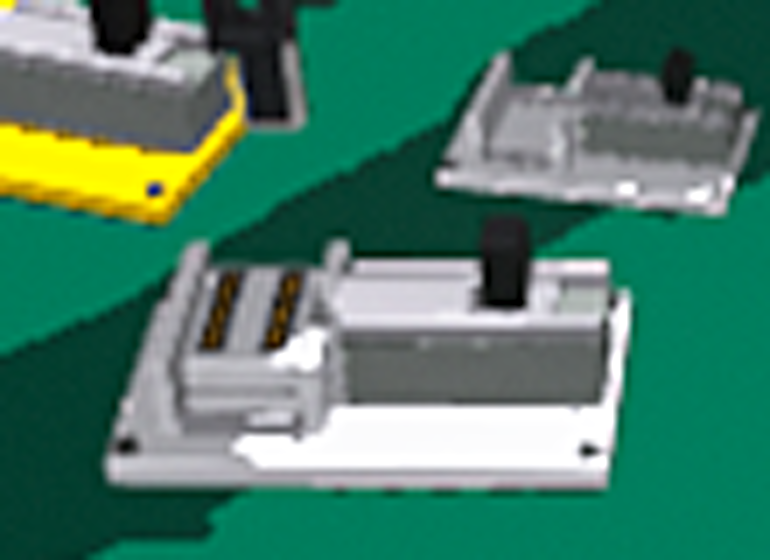

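The module lies flat in the pocket with its strips up (seen at (274,247) in the wrist view). Now back to the grip.

```bash
python3 -c "
from h import *
plan([.5266,-.200,.22],6.45,4)"
```

```text
row x4: [-18.63  -0.49  -0.09] [-0.     -0.0001  0.0001] | deg/row 0.01
```

```bash
python3 -m pendant '-18.6 -0.5 0 0 0 0 0.8;-18.6 -0.5 0 0 0 0 0.7;-18.6 -0.5 0 0 0 0 0.6;-18.6 -0.5 0 0 0 0 0.6;0 0 0 0 0 0 0.6;0 0 0 0 0 0 0.6'; python3 -c "
from h import *
st();plan([.5266,-.200,.139],6.45,5)"
```

```text
time: 24.33
position: [0.527, -0.1998, 0.2195]
orientation: [0.528, -0.471, 0.471, -0.527]
contact_force: [0.9, 0.2, -0.1]
grip_width: 0.0504
t 24.33 pos [ 0.527  -0.1998  0.2195] jaw 6.47 F [ 0.9  0.2 -0.1] w 0.0504 q7 [-0.07  0.44  0.48  1.86 -0.25  0.9   0.64]
row x5: [ 0.04 16.09 -0.08] [ 0.0001  0.0001 -0.    ] | deg/row 0.01
```

```bash
python3 -m pendant '0 16 0 0 0 0 0.6;0 16 0 0 0 0 0.6;0 16 0 0 0 0 0.6;0 16 0 0 0 0 0.6;0 16 0 0 0 0 0.6;0 0 0 0 0 0 0.5;0 0 0 0 0 0 0.5' 40; python3 -c "
from h import *
st();c=cam('wrist');cv2.imwrite('pics/w16.png',c['img'][:,:,::-1])"
```

```text
time: 24.92
position: [0.5266, -0.2011, 0.1393]
orientation: [0.527, -0.472, 0.471, -0.526]
contact_force: [-0.4, 0.5, 0.3]
grip_width: 0.0426
t 24.92 pos [ 0.5266 -0.2011  0.1393] jaw 6.34 F [-0.4  0.5  0.3] w 0.0426 q7 [-0.02  0.56  0.43  1.9  -0.32  0.75  0.7 ]
```

View pics/w16.png

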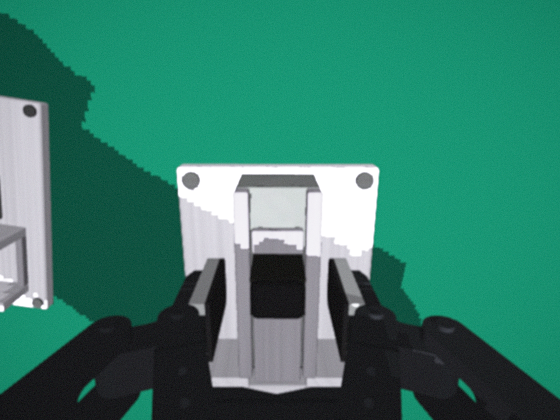

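The grip is between the pads at (277,285). Closing on it, then dragging towards home along tool +x.

```bash
python3 -m pendant '0 0 0 0 0 0 0.3;0 0 0 0 0 0 0.15;0 0 0 0 0 0 0.15;0 0 0 0 0 0 0.15;0 0 0 0 0 0 0.15' 40; python3 -m pendant '3 0 0 0 0 0 0.15;4 0 0 0 0 0 0.15;4 0 0 0 0 0 0.15;4 0 0 0 0 0 0.15;4 0 0 0 0 0 0.15;0 0 0 0 0 0 0.15'
```

```text
time: 25.38
position: [0.527, -0.2004, 0.1409]
orientation: [-0.527, 0.471, -0.472, 0.527]
contact_force: [-5.8, -0.8, 10.6]
grip_width: 0.0206
time: 25.88
position: [0.5291, -0.2197, 0.1409]
orientation: [-0.527, 0.471, -0.472, 0.527]
contact_force: [-5.8, -4.1, 8.8]
grip_width: 0.0204
```

```bash
python3 -m pendant '4 0 0 0 0 0 0.15;4 0 0 0 0 0 0.15;4 0 0 0 0 0 0.15;4 0 0 0 0 0 0.15;2 0 0 0 0 0 0.15;0 0 0 0 0 0 0.15';  python3 -m pendant '2 0 0 0 0 0 0.15;2 0 0 0 0 0 0.15;0 0 0 0 0 0 0.15'
```

```text
time: 26.38
position: [0.5311, -0.2374, 0.1409]
orientation: [-0.527, 0.471, -0.472, 0.527]
contact_force: [-6.1, -2.0, 8.9]
grip_width: 0.0211
time: 26.63
position: [0.5315, -0.2412, 0.1409]
orientation: [-0.527, 0.471, -0.471, 0.527]
contact_force: [-7.0, -0.5, 10.3]
grip_width: 0.0207
```

```bash
python3 -m pendant '2 0 0 0 0 0 0.15;1 0 0 0 0 0 0.15;0 0 0 0 0 0 0.15';  python3 -m pendant '1 0 0 0 0 0 0.15;1 0 0 0 0 0 0.15;0 0 0 0 0 0 0.15'; python3 -m pendant '1 0 0 0 0 0 0.15;1 0 0 0 0 0 0.15;0 0 0 0 0 0 0.15'
```

```text
time: 26.88
position: [0.5318, -0.2441, 0.1409]
orientation: [-0.527, 0.471, -0.471, 0.527]
contact_force: [-6.5, 0.1, 10.2]
grip_width: 0.0205
time: 27.13
position: [0.532, -0.2453, 0.1409]
orientation: [-0.527, 0.471, -0.471, 0.527]
contact_force: [-8.1, 4.9, 13.5]
grip_width: 0.0205
time: 27.38
position: [0.5321, -0.2457, 0.1408]
orientation: [-0.527, 0.472, -0.47, 0.528]
contact_force: [-12.0, 16.0, 21.1]
grip_width: 0.0212
```

The stop was met after about 45 mm of travel. One more nudge, then release and lift.

```bash
python3 -m pendant '1 0 0 0 0 0 0.15;0 0 0 0 0 0 0.15;0 0 0 0 0 0 0.15'; python3 -m pendant '0 0 0 0 0 0 0.4;0 0 0 0 0 0 0.6;0 0 0 0 0 0 0.7;0 -10 0 0 0 0 0.8;0 -20 0 0 0 0 0.9;0 -25 0 0 0 0 1;0 -25 0 0 0 0 1;-15 -25 0 0 0 0 1;-15 -20 0 0 0 0 1;-10 0 0 0 0 0 1;0 0 0 0 0 0 1'; python3 -c "
from h import *
st();c=cam('wrist');np.savez('pics/w17.npz',**c);cv2.imwrite('pics/w17.png',c['img'][:,:,::-1])
c=cam('side');crop(c,260,215,370,315,6,'pics/d17.png');c=cam('scene');cv2.imwrite('pics/s17.png',c['img'][:,:,::-1])"
```

```text
time: 27.63
position: [0.5322, -0.2458, 0.1407]
orientation: [-0.527, 0.472, -0.469, 0.529]
contact_force: [-14.9, 20.8, 25.2]
grip_width: 0.0207
time: 28.55
position: [0.5286, -0.207, 0.2662]
orientation: [-0.527, 0.47, -0.471, 0.528]
contact_force: [1.1, 0.6, -0.6]
grip_width: 0.0856
t 28.55 pos [ 0.5286 -0.207   0.2662] jaw 6.56 F [ 1.1  0.6 -0.6] w 0.0856 q7 [-0.07  0.39  0.49  1.81 -0.22  0.99  0.62]
```

View pics/w17.png

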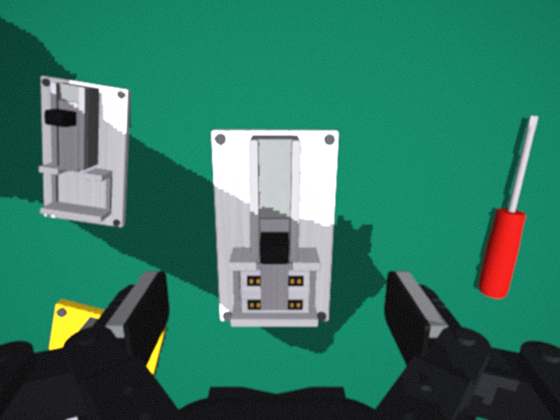

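View pics/d17.png

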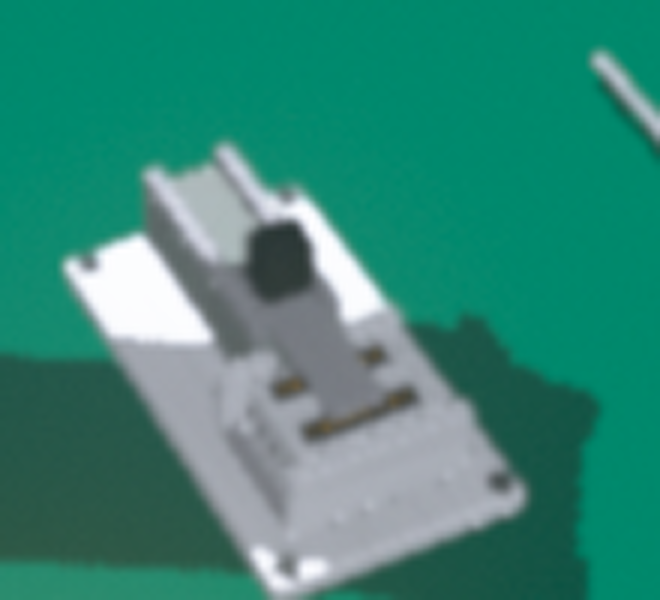

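View pics/s17.png

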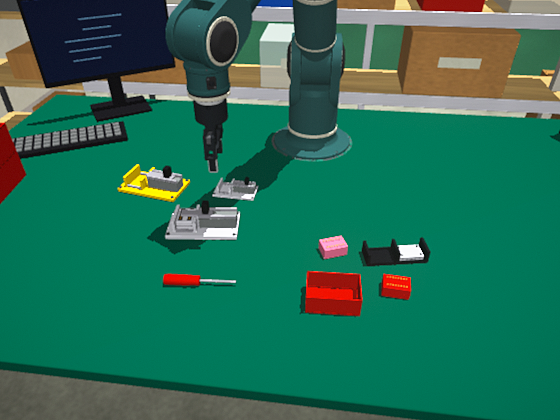

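The bolt covers the module with its tip over the far strip, and everything else is in place. One numeric check of the bolt travel from vision before I hand in.

```bash
python3 - <<'E'
from h import *
a=np.radians(6.45);X=np.array([np.cos(a),np.sin(a)]);Y=np.array([-X[1],X[0]]);C=np.array([.5333,-.2585])
for fn in("w4","w17"):
    c=dict(np.load(f'pics/{fn}.npz')); im=c['img'].astype(int); m=((im.max(2)<50)).astype(np.uint8); m[:,:255]=0;m[:,295:]=0;m[:150]=0;m[275:]=0
    k=max(cv2.findContours(m,0,1)[0],key=cv2.contourArea); x,y,w,h=cv2.boundingRect(k)
    for v in(y-.5,y+h-.5): print(fn,(x,y,w,h),((ray(c,x+w/2,v,.05 if v<y else .082)[:2]-C)@Y*1e3).round(1))
E
```

```text
w4 (264, 177, 26, 24) 60.9
w4 (264, 177, 26, 24) 48.7
w17 (260, 233, 29, 31) 15.7
w17 (260, 233, 29, 31) 3.4
```

Visual travel is 45.2 mm (60.9→15.7 and 48.7→3.4), which matches the full 45 mm stroke. Handing in.

```bash
python3 -m pendant '0 -10 0 0 0 0 1;0 0 0 0 0 0 1;0 0 0 0 0 0 1'; python3 -c "
from h import *
print(ctrl.finish_job())"
```

```text
time: 28.95
position: [0.5282, -0.2095, 0.275]
orientation: [0.527, -0.471, 0.472, -0.527]
contact_force: [-0.3, -0.5, 0.9]
grip_width: 0.0855
the job is handed in; nothing more can be done
None
```

The job is finished and handed in at about 29 s. The tall module lies flat in the nest's pocket, strips up, with the bolt fully home over it.

**What I did:** I drew the grip back to its open stop. I took the tall module from the tray by its long sides, set it on the bench and took it again by its ends. I seated it in the pocket, let go, and slid the grip to the lock stop.

**Last checks:**
- **Bolt:** contact force rose to about 25–30 N at the open stop and about 20 N at the lock stop. Travel between them measured about 45 mm, both by arm position and in the pictures.
- **Module:** it touched down at the expected height, and both fixed cameras and the wrist camera showed it flat between the cheeks.
- **Surroundings:** the low module, screwdriver, bin and look-alikes looked unmoved, and the gripper was clear with no contact force.

**Disagreements and surprises:**
- An early wrist-camera fix of the nest, taken before the arm had settled, was 1–3 mm off. I replaced it with a settled one.
- Later wrist-camera readings still varied by about 1 mm, so I lined the module up against the cheeks directly in the picture.
- Pinching the grip gave about 10–17 N of unexplained upward force. Raising the hand 8 mm did not remove it.
- My firmest push-down, setting the module on the bench, read about 37 N upward and 14 N sideways at the wrist.

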